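# Change the load on an orbital shaker

### The job

Change over the orbital shaker: first turn its speed dial back to the off stop, then take the finished orange rack off the platform and stand it flat in the white tray. Load every blue rack that is on the bench (two or three) onto the platform, side by side in one tight row with the first in the corner of the fence, each with one short end flush against the back fence and no gaps, and only when they are all snug set the dial four clicks up from off. Leave everything else on the bench alone.

Things in the scene. Friction and masses are not known exactly. Their poses are not given: they have to be found in the camera images.
- shaker: orbital shaker, fixed, 290 x 270 mm, with a small yaw; origin centred under it, x to the back, z up. Platform mat 90 mm above the bench; clear mat 176 (x) x 254 mm (y); aluminium fences, 6 mm thick and 20 mm tall, at the back (+x) and right (-y); its -x and +y edges are open. The control pod (top 92 mm up, 100 mm deep) lies in front of the platform at -x; the dial's axis is at x = -100, y = 0 mm
- corner (a point): inner corner of the two fences at mat level (shaker x = 134, y = -124 mm), axes as the shaker's: the back fence's face is x = 0, the right fence's y = 0, the mat lies at x < 0, y > 0. Racks loaded properly have their length along x and their centres at x = -60, y = 30, 90 and 150 mm, z = 0
- dial (a joint): speed dial, rad: 0 at off (end stop), growing clockwise seen from above; a click every 0.349 rad (20 degrees), seven clicks up to the other stop at 2.44; four clicks is 1.396. Let go, it springs into the nearest click; about 0.1 N m turns it. Marks on the pod: red dot off, small white dots the clicks, larger green dot the fourth
- dial_grip (a point): point on the dial's upright axis, 25 mm above the pod's top and 12 mm below the top of the dial's black bar grip; it turns with the dial: x along the bar to its white pointer, z up. The bar is 46 mm long, 13 mm thick, 29 mm tall, on a grey skirt 52 mm across and 8 mm tall; at off the pointer is turned 70 degrees from shaker x towards shaker y
- rack_a: blue rack of closed white-capped microtubes, 120 x 60 mm, body 46 mm tall, caps to 54 mm, about 0.28 kg; origin at the centre of its underside, x along the 120 mm length, z up; may be absent
- rack_b: blue rack of closed white-capped microtubes, 120 x 60 mm, body 46 mm tall, caps to 54 mm, about 0.28 kg; origin at the centre of its underside, x along the 120 mm length, z up; may be absent
- rack_c: blue rack of closed white-capped microtubes, 120 x 60 mm, body 46 mm tall, caps to 54 mm, about 0.28 kg; origin at the centre of its underside, x along the 120 mm length, z up; may be absent
- done_rack: the finished rack: same sizes as the blue ones, orange with green caps, standing on the shaker platform at the start; origin at the centre of its underside, x along its length, z up
- tray: fixed white shallow tray on the bench, 160 x 110 mm outside, walls 3 mm thick and 15 mm tall, floor 3 mm thick; origin at the centre of its underside, x along the 160 mm
- sharps_bin: yellow round sharps bin with a red cap, 106 mm across, 127 mm tall, not to be disturbed; origin at the centre of its underside
- wash_bottle: white wash bottle with a red cap and a bent spout, 72 mm across, 200 mm tall, not to be disturbed; origin at the centre of its underside
- tip_box: green box of pipette tips with a clear lid, 120 x 84 x 67 mm, not to be disturbed; origin at the centre of its underside
Mind the look-alikes: they are no part of the job. Of the things that look like the done_rack, the middle-sized one is meant.

How it is judged (in metres and radians):
On the way, in this order (a step that is already met when the one before it is completed fails the run):
1. the dial is turned back to off, with the finished rack still on the platform (value of joint dial between -0.06 and 0.06 rad and velocity of joint dial between -0.1 and 0.1 rad/s and z of done_rack in the frame of corner above -0.01 m), for 0.2 s.
2. the finished rack stands let go in the tray, the dial still off (value of joint dial between -0.06 and 0.06 rad and x of done_rack in the frame of tray between -0.04 and 0.04 m and y of done_rack in the frame of tray between -0.03 and 0.03 m and z of done_rack in the frame of tray below 0.007 m and angle between done_rack's own z axis and vertical below 0.05 rad and linear speed of done_rack below 0.02 m/s and contact force between the fingers and done_rack below 0.1 N), for 0.2 s.
3. all blue racks stand snug in one row in the fence corner, the dial still off (value of joint dial between -0.06 and 0.06 rad and x of rack_a in the frame of corner between -0.063 and -0.057 m and z of rack_a in the frame of corner between -0.004 and 0.004 m and angle between the x axis of each of rack_a, rack_b, rack_c and the x axis of corner, either way round below 0.04 rad and angle between each of rack_a, rack_b, rack_c's own z axis and vertical below 0.05 rad and linear speed of each of rack_a, rack_b, rack_c below 0.02 m/s and (y of rack_a in the frame of corner between 0.027 and 0.033 m or y of rack_a in the frame of corner between 0.086 and 0.094 m or y of rack_a in the frame of corner between 0.145 and 0.155 m) and x of rack_b in the frame of corner between -0.063 and -0.057 m and z of rack_b in the frame of corner between -0.004 and 0.004 m and (y of rack_b in the frame of corner between 0.027 and 0.033 m or y of rack_b in the frame of corner between 0.086 and 0.094 m or y of rack_b in the frame of corner between 0.145 and 0.155 m) and x of rack_c in the frame of corner between -0.063 and -0.057 m and z of rack_c in the frame of corner between -0.004 and 0.004 m and (y of rack_c in the frame of corner between 0.027 and 0.033 m or y of rack_c in the frame of corner between 0.086 and 0.094 m or y of rack_c in the frame of corner between 0.145 and 0.155 m) and (y of rack_a in the frame of corner between 0.027 and 0.033 m or y of rack_b in the frame of corner between 0.027 and 0.033 m or y of rack_c in the frame of corner between 0.027 and 0.033 m) and (y of rack_a in the frame of corner between 0.086 and 0.094 m or y of rack_b in the frame of corner between 0.086 and 0.094 m or y of rack_c in the frame of corner between 0.086 and 0.094 m)), for 0.2 s.
At the end, for the whole second after the job is handed in: Dial at rest on its fourth click (0.06 rad); orange rack flat in the tray; every blue rack flat on the platform, square to the back fence (0.04 rad) with its end flush (3 mm), in one row from the right fence without gaps (centres within 3, 4, 5 mm of 30, 90, 150 mm from it); all at rest (value of joint dial between 1.33628 and 1.45628 rad and velocity of joint dial between -0.1 and 0.1 rad/s and x of done_rack in the frame of tray between -0.04 and 0.04 m and y of done_rack in the frame of tray between -0.03 and 0.03 m and z of done_rack in the frame of tray below 0.007 m and angle between each of done_rack, rack_a, rack_b, rack_c's own z axis and vertical below 0.05 rad and linear speed of each of done_rack, rack_a, rack_b, rack_c below 0.02 m/s and x of rack_a in the frame of corner between -0.063 and -0.057 m and z of rack_a in the frame of corner between -0.004 and 0.004 m and angle between the x axis of each of rack_a, rack_b, rack_c and the x axis of corner, either way round below 0.04 rad and (y of rack_a in the frame of corner between 0.027 and 0.033 m or y of rack_a in the frame of corner between 0.086 and 0.094 m or y of rack_a in the frame of corner between 0.145 and 0.155 m) and x of rack_b in the frame of corner between -0.063 and -0.057 m and z of rack_b in the frame of corner between -0.004 and 0.004 m and (y of rack_b in the frame of corner between 0.027 and 0.033 m or y of rack_b in the frame of corner between 0.086 and 0.094 m or y of rack_b in the frame of corner between 0.145 and 0.155 m) and x of rack_c in the frame of corner between -0.063 and -0.057 m and z of rack_c in the frame of corner between -0.004 and 0.004 m and (y of rack_c in the frame of corner between 0.027 and 0.033 m or y of rack_c in the frame of corner between 0.086 and 0.094 m or y of rack_c in the frame of corner between 0.145 and 0.155 m) and (y of rack_a in the frame of corner between 0.027 and 0.033 m or y of rack_b in the frame of corner between 0.027 and 0.033 m or y of rack_c in the frame of corner between 0.027 and 0.033 m) and (y of rack_a in the frame of corner between 0.086 and 0.094 m or y of rack_b in the frame of corner between 0.086 and 0.094 m or y of rack_c in the frame of corner between 0.086 and 0.094 m)); the robot touches nothing.
It fails at once if the sharps bin is disturbed (moved more than 30 mm) (distance of sharps_bin from where it was at the start of the episode above 0.03 m).
It fails at once if the wash bottle is disturbed (moved more than 30 mm) (distance of wash_bottle from where it was at the start of the episode above 0.03 m).
It fails at once if the tip box is disturbed (moved more than 30 mm) (distance of tip_box from where it was at the start of the episode above 0.03 m).
Of rack_a, rack_b, rack_c only 2 to 3 are there at a start; the rules pass over those that are not, and their reading is None.
At some moment in a run one of rack_a, rack_b, rack_c may be knocked a few centimetres aside while the robot is not near it.
Once in a run the grip may slacken for a moment while it holds something.
It also fails if it takes over 210 s, if anything falls off the work surface, if the arm or the gripper's body presses on something with over 40 N, if the wrist force passes 120 N, or if a joint passes its speed limit or range.

### The arm

A 6-joint arm with a two-finger parallel gripper is mounted at the origin on the work surface. World frame = base frame: x ahead of the robot, y to its left, z up, the work surface at z = 0. Lengths are in mm, angles in rad, forces in N, time in s.
With the tool pointing down it reaches from about 275 to 1000 mm from the base axis. Payload 8.4 kg.
Tool frame: the origin (TCP) lies midway between the tips of the shut fingers; the grasp point (between the pads) lies r.grasp_offset behind it (r.grasp_offset is the distance from the TCP to the grasp point, in mm); z points along the fingers, y is the direction in which the jaws open and shut (so a half turn about z gives the same grasp; the last joint's range is limited). The gripper opens to 85 mm and grips with 20 to 120 N. Pads are 22 mm wide; open, the fingers measure 114 mm over their backs; the gripper's body (76 mm by 85 mm) begins 54 mm behind the grasp point. The pads swing forward as they close: fully open they stand 13 mm farther back than shut.
Start: joints at [-1.177, 0.353, 1.633, -0, 1.155, -0.002], TCP at [240.965, -576.683, 231.281] pointing down, gripper open.
Joint ranges: [-2.63, 2.63], [-0.92, 2.1], [0.06, 2.66], [-1.3, 4.44], [0, 2.69], [-3.02, 3.02]. Speed limits (rad/s): [2.22, 2.22, 2.79, 3.14, 3.14, 3.14].

### API

Orientations are given as [roll, pitch, yaw] about the fixed x, y, z axes, in that order (R = Rz(yaw) Ry(pitch) Rx(roll)).
In Python, from rig import r gives the robot as it stands.
- The arm moves only by the tool jog_arm, never from a script. Its argument "series" is a list that holds one entry, the list of rows, each a list of 7 numbers: the shift along the tool's x, y, z in cm, then the turn, a rotation vector about the tool's x, y, z in degrees, then the finger opening in cm, from 0 to 8.54. A call has 1 to 5 rows; each row is the pose to reach, as a shift and turn from the pose commanded when the call began, along the tool's axes at that moment; what a row does not reach only later rows make up. A row lasts 1/8 s, in which the tool goes at most 62.5 mm and 10.7 degrees, less where a joint would pass 70% of its speed; a pose out of reach is approached as far as the arm can. A call with a gripper value outside its range is refused whole. The fingers move at their own pace and stop on an object; "newtons" is the grip in N (left out, the last holds). Time passes only in rows, so rows that repeat a pose let the fingers close. It gives the time, the measured TCP pose, the force and the opening at its end, in the units of the state.
- r.sense(): the state, without advancing time (a new reading comes with each control period).
- r.grab_frame(name): name is "scene" or "top"; returns the picture (384x512x3 uint8, red, green, blue); there is no depth.
- r.calibration(name): a dict with "mtx" (3x3 intrinsics, pixels), "origin" and "attitude" of the camera in the world. Camera axes: x right, y down, z forward; pixel columns grow to the right and rows downward; lengths in mm; the calibration is good to about 2 mm. A picture is of the moment at which its call begins. calibration takes no time and is no camera call.
- r.sign_off(): hands the job in, once; it reports no verdict.
The state is a dict: "clock": time; "qpos": joint angles; "qvel": joint speeds; "joint_efforts": joint torques, N m; "eef_pos": TCP position; "tcp_rot": TCP orientation; "contact_force": force on the tool from outside, world axes, zero at the start; "wrist_torque": the same for the moment, N m; "opening": opening from 0.0 (shut) to 1.0 (fully open).
Only numpy, scipy, OpenCV 4.12 (cv2) and the standard library are available. Lean on these libraries where they do the work, as an engineer would, in place of code of your own. Each camera call takes 0.05 s, during which the arm holds its last target.

## Working session

There is one attempt and no reset: what is moved stays moved. The work goes in short steps, Python scripts to look and compute and a tool call to move; the robot and the scene stay as the last step left them, time stands still between calls to the robot, and variables do not carry over. Pictures are saved under pics/ and viewed, and the job is handed in when it is done.

Besides the shell and the picture viewer there is one more tool, called after "Call:" as name(argument=value, ...) on one line, values as JSON. jog_arm: Moves the arm, as the interface text tells. Its arguments: {"type":"object","properties":{"series":{"type":"array","items":{"type":"array","items":{"type":"array","items":{"type":"number"}}}},"newtons":{"type":"number"}},"required":["series"]}

```bash
ls; mkdir -p pics
python3 - <<'E'
from rig import r
import cv2
print(r.sense(), r.grasp_offset)
for n in("scene","top"):
    f=r.grab_frame(n); cv2.imwrite(f"pics/{n}0.png",f[:,:,::-1]); c=r.calibration(n); print(n,c)
E
```

```text
pics
{'clock': 0.0, 'qpos': array([-1.17738159e+00,  3.53686592e-01,  1.63414486e+00,  2.61482958e-05,
        1.15517526e+00, -2.38851869e-03]), 'qvel': array([ 0.00097393, -0.00038454, -0.00169784,  0.00073959, -0.00128381,
        0.00066473]), 'joint_efforts': array([ 1.56408398e-03, -6.05258989e+01, -3.42071486e+01,  1.84361775e-04,
        9.28558235e-03, -8.57036554e-06]), 'eef_pos': array([ 240.79992898, -576.23342552,  230.53307125]), 'tcp_rot': array([-3.14017865e+00, -2.72846665e-05,  3.95792663e-01]), 'contact_force': array([-0.17126571, -0.65404943,  0.15919953]), 'wrist_torque': array([-0.00842206,  0.00743826,  0.00900327]), 'opening': 1.000383049074826} 18.700000000000003
scene {'mtx': array([[400.85349176,   0.        , 257.59504733],
       [  0.        , 400.85349176, 182.28917961],
       [  0.        ,   0.        ,   1.        ]]), 'origin': array([1280.91611904, -408.21320523, 1367.09358065]), 'attitude': array([-2.58242284e+00,  1.65587214e-03,  1.02556736e+00])}
top {'mtx': array([[348.71908003,   0.        , 252.00315093],
       [  0.        , 348.71908003, 191.86617768],
       [  0.        ,   0.        ,   1.        ]]), 'origin': array([ 4.33765731e+02, -1.24185717e+00,  1.25962499e+03]), 'attitude': array([-3.01067276, -0.01744711, -1.561817  ])}
```

Run:
```python
import cv2
for n in("scene","top"):
    f=cv2.imread(f"pics/{n}0.png"); cv2.imwrite(f"pics/{n}0b.png",cv2.resize(f,(800,600),interpolation=cv2.INTER_CUBIC))
```

```text
(no output)
```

View pics/scene0b.png

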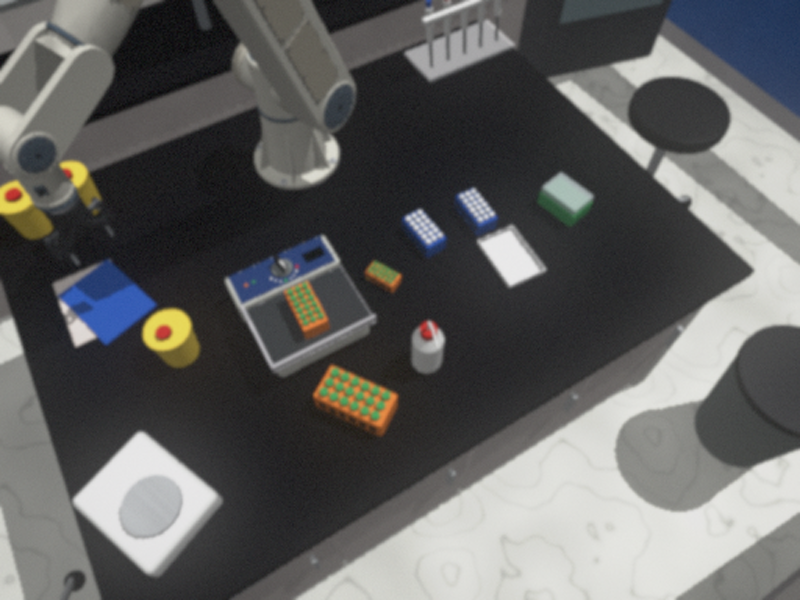

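View pics/top0b.png

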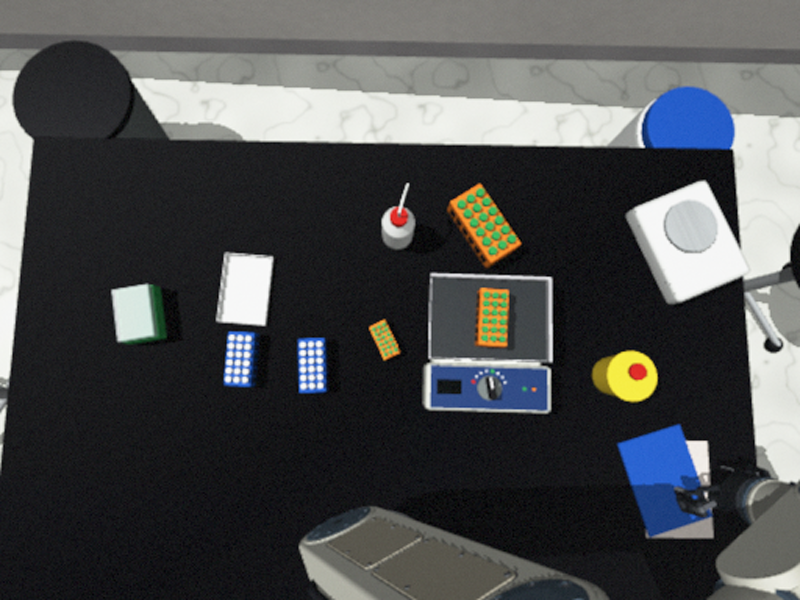

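Candidates for the finished rack (800x600 top view): the orange rack on the platform at (493,317), the large orange one at (485,225) and the mini one at (384,340). The middle-sized one standing on the platform fits the description. I'll zoom in to check that and measure.

```bash
cat > h.py <<'E'
from rig import r
import numpy as np, cv2
from scipy.spatial.transform import Rotation as Ro
def cam(n):
    c=r.calibration(n); return c['mtx'],c['origin'],Ro.from_euler('xyz',c['attitude']).as_matrix()
def ray(n,uv,z):
    K,o,R=cam(n); uv=np.atleast_2d(uv); d=(R@np.linalg.inv(K)@np.c_[uv,np.ones(len(uv))].T).T
    return o+d*((z-o[2])/d[:,2])[:,None]
def proj(n,P):
    K,o,R=cam(n); p=(K@R.T@(np.atleast_2d(P)-o).T).T; return p[:,:2]/p[:,2:]
def snap(n,name):
    f=r.grab_frame(n); cv2.imwrite(f"pics/{name}.png",f[:,:,::-1]); return f
def crop(f,x0,y0,x1,y1,s,name):
    g=f[y0:y1,x0:x1,::-1]; cv2.imwrite(f"pics/{name}.png",cv2.resize(g,None,fx=s,fy=s,interpolation=cv2.INTER_CUBIC))
E
python3 - <<'E'
from h import *
f=cv2.imread('pics/top0.png')[:,:,::-1]
crop(f,260,165,365,270,7,'c1'); crop(f,60,150,265,255,3.9,'c2')
g=cv2.imread('pics/scene0.png')[:,:,::-1]
crop(g,140,145,250,245,7,'c3')
E
```

```text
(no output)
```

View pics/c1.png

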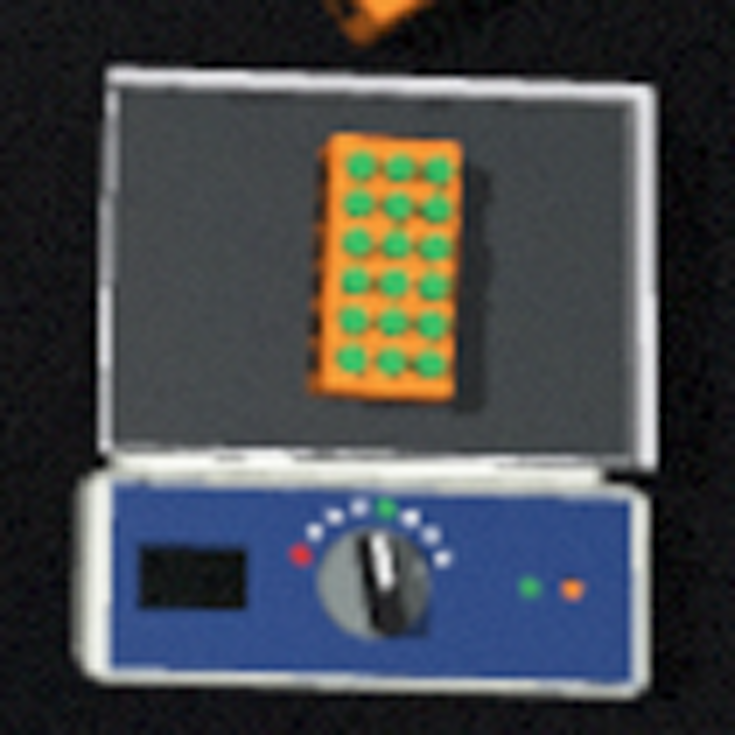

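View pics/c2.png

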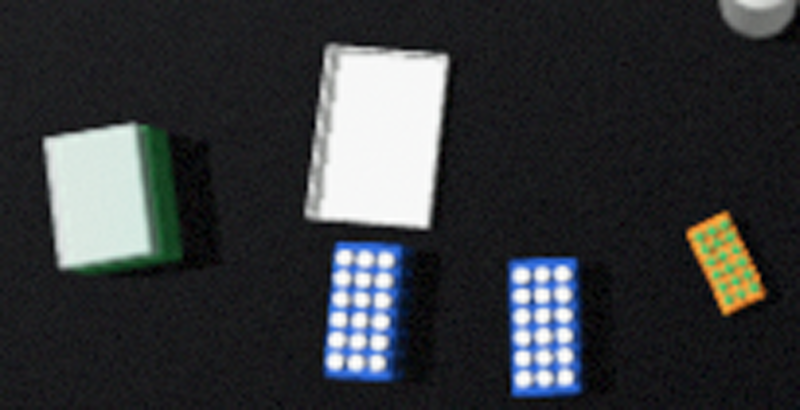

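View pics/c3.png

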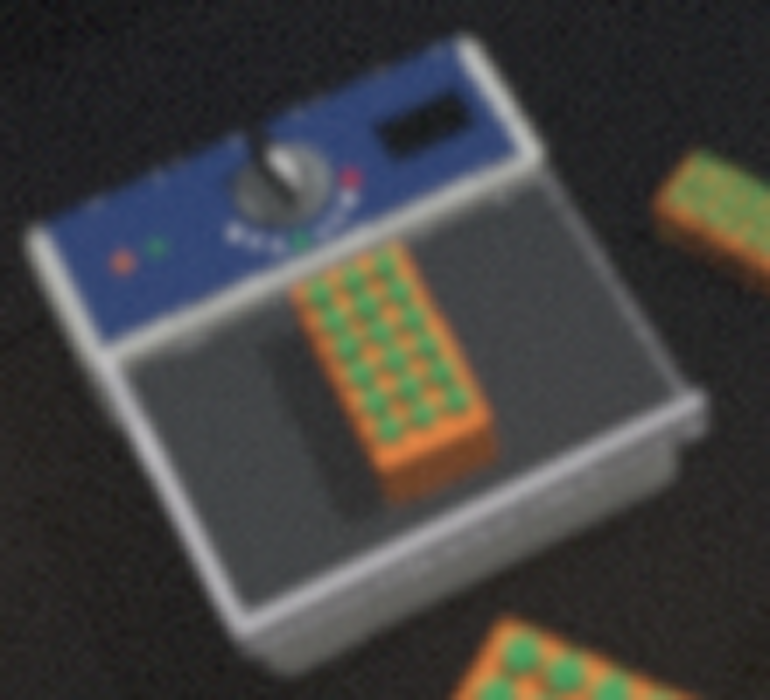

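The c1 crop shows the orange rack on the platform with its caps spanning about (340–450, 150–375). The dial pointer sits about 14° left of image up, near the third click, with the red dot at (300,555) and the green dot at (387,508). c2 shows two blue racks at (363,312) and (545,327), the tray at (378,137) and the tip box at (110,195). Next I'll fit poses.

```bash
cat > meas.py <<'E'
from h import *
from scipy.optimize import least_squares
def caps(f,n,kind,box):
    x0,y0,x1,y1=box; g=f[y0:y1,x0:x1].astype(float); R,G,B=g[...,0],g[...,1],g[...,2]
    return g
# rack model: fit by mask of the top face + caps
def rackfit(f,n,box,kind,zb):
    """fit rack pose (x,y,yaw) on base z zb by silhouette moments of colored mask vs rendered hull"""
    x0,y0,x1,y1=box; g=f[y0:y1,x0:x1].astype(float); R,G,B=g[...,0],g[...,1],g[...,2]
    if kind=='blue': m=(B>110)&(B>=R*0.9)
    else: m=((R>110)&(R>B+50))|((G>90)&(G>B+30)&(G>R+30))
    m=m.astype(np.uint8); k,l,st,_=cv2.connectedComponentsWithStats(m); i=1+np.argmax(st[1:,4]); m=(l==i)
    m=cv2.morphologyEx(m.astype(np.uint8),cv2.MORPH_CLOSE,np.ones((3,3)))
    S=8
    def ren(p):
        c,s=np.cos(p[2]),np.sin(p[2]); pts=[]
        for z,a,b in((0,60,30),(46,60,30),(54,56,26)):
            for sx in(-1,1):
                for sy in(-1,1): pts.append([p[0]+c*sx*a-s*sy*b,p[1]+s*sx*a+c*sy*b,zb+z])
        uv=proj(n,pts)-[x0,y0]; h=cv2.convexHull(((uv+0.5)*S).astype(np.float32))
        im=np.zeros(((y1-y0)*S,(x1-x0)*S),np.uint8); cv2.fillConvexPoly(im,np.round(h).astype(np.int32),255)
        return cv2.resize(im,(x1-x0,y1-y0),interpolation=cv2.INTER_AREA)/255.
    ys,xs=np.nonzero(m); c0=ray(n,[[xs.mean()+x0,ys.mean()+y0]],zb+35)[0]
    W=ray(n,np.c_[xs+x0,ys+y0],zb+46)[:,:2]; W=W-W.mean(0); w,v=np.linalg.eigh(W.T@W); a=np.arctan2(v[1,1],v[0,1])
    from scipy.optimize import minimize
    mb=cv2.GaussianBlur(m.astype(float),(0,0),0.8)
    fun=lambda q:((cv2.GaussianBlur(ren([q[0],q[1],q[2]/60]),(0,0),0.8)-mb)**2).sum()
    q=minimize(fun,[c0[0],c0[1],a*60],method='Nelder-Mead',options=dict(initial_simplex=np.array([[c0[0],c0[1],a*60]]*4)+np.vstack([np.zeros(3),np.eye(3)*6])))
    return q.x[0],q.x[1],np.degrees(q.x[2]/60),q.fun,m.sum()
E
python3 - <<'E'
from meas import *
f=cv2.imread('pics/top0.png')[:,:,::-1]; g=cv2.imread('pics/scene0.png')[:,:,::-1]
np.set_printoptions(precision=2,suppress=True)
cc=lambda p,x,y,s:(np.array(p)+.5)/s-.5+[x,y]
# shaker fit
obs=[((108,67),(140,130,110)),((657,85),(140,-130,110)),((655,470),(-42,-130,110)),((119,87),(134,130,110)),((640,102),(134,-124,110))]
def w(p,P):
    c,s=np.cos(p[2]),np.sin(p[2]);P=np.array(P,float); return np.array([p[0]+c*P[0]-s*P[1],p[1]+s*P[0]+c*P[1],P[2]])
def res(p): return np.concatenate([proj('top',w(p,P))[0]-cc(o,260,165,7) for o,P in obs])
s=least_squares(res,[500,-100,0]); print('shaker',s.x[:2],np.degrees(s.x[2]),s.fun)
obs2=[((465,35),None)]
# dots
d=ray('top',cc([(301,555),(315,532),(335,516),(360,506),(387,509),(411,517),(431,534),(443,559)],260,165,7),92)
cs=least_squares(lambda q:np.hypot(d[:,0]-q[0],d[:,1]-q[1])-q[2],[450,-100,35]).x; print('dialcircle',cs)
print('ang',np.degrees(np.arctan2(d[:,1]-cs[1],d[:,0]-cs[0]))-np.arange(70,-71,-20))
print('dial from shaker',w(s.x,(-100,0,92)))
# tray
t=ray('top',cc([(328,44),(449,55),(431,229),(305,219)],60,150,3.9),15); print('tray',t.mean(0),np.linalg.norm(np.diff(t,axis=0),axis=1),np.degrees(np.arctan2(*(t[0]-t[3])[[1,0]])))
for n,im,bx in (('top',f,{'L':(140,205,167,252,'blue',0),'R':(186,210,214,255,'blue',0),'D':(298,180,332,226,'or',90)}),('scene',g,None)):
    if bx is None:
        bx={}
        for k,P in (('L',(557,230,25)),('R',(543,112,25)),('D',(620,-170,115))): pass
        bx={'R':(255,130,288,165,'blue',0),'L':(288,117,320,150,'blue',0),'D':(180,177,213,218,'or',90)}
    for k,b in bx.items(): print(n,k,np.array(rackfit(im,n,b[:4],b[4],b[5])))
E
```

```text
shaker [ 501.78 -226.01] -1.246930212267288 [ 0.77  0.47 -0.43  0.48  0.26 -0.06 -0.84 -0.63  0.24 -0.25]
dialcircle [314232.98  -3507.84 313821.94]
ang [109.39 129.4  149.4  169.4  189.4  209.4  229.41 249.41]
dial from shaker [ 401.8  -223.83   92.  ]
tray [620.69 321.43  15.  ] [112.73 162.55 115.23] -4.500162151448884
top L [460.3  325.52 177.53  45.37 629.  ]
top R [ 447.58  162.82 -176.06   11.53  626.  ]
top D [ 550.25 -227.87  176.05   11.72  737.  ]
scene R [ 436.24  167.82 -181.75   88.16  362.  ]
scene L [447.53 330.97 172.42  90.27 347.  ]
scene D [ 545.34 -225.55  176.91   23.15  588.  ]
```

Run:
```python
from meas import *
f=cv2.imread('pics/top0.png'); g=cv2.imread('pics/scene0.png')
def draw(im,n,segs,S):
    for a,b in segs:
        u=proj(n,[a,b]); u=((u+.5)*S-.5)
        cv2.line(im,tuple(np.round(u[0]*4).astype(int).tolist()),tuple(np.round(u[1]*4).astype(int).tolist()),(255,0,255),1,cv2.LINE_AA,2)
def w(p,P):
    c,s=np.cos(p[2]),np.sin(p[2]);P=np.array(P,float); return np.array([p[0]+c*P[0]-s*P[1],p[1]+s*P[0]+c*P[1],P[2]])
sh=[501.8,-226,np.radians(-1.25)]
segs=[]
def poly(p,pts): 
    q=[w(p,a) for a in pts]; segs.extend(zip(q,q[1:]+q[:1]))
poly(sh,[(140,130,110),(140,-130,110),(-42,-130,110),(-42,-124,110),(134,-124,110),(134,130,110)])
poly(sh,[(134+0,-124,90),(134,130,90),(-42,130,90),(-42,-124,90)])
t=np.radians(np.arange(0,360,20)); poly(sh,[(-100+26*np.cos(a),26*np.sin(a),100) for a in t])
for X,Y,A,z in((460.3,325.5,177.5,0),(447.6,162.8,-176,0),(550.2,-227.9,176,90)):
    for zz in(0,46): poly([X,Y,np.radians(A)],[(60*i,30*j,z+zz) for i,j in((1,1),(1,-1),(-1,-1),(-1,1))])
poly([620.7,321.4,np.radians(-4.5)],[(80*i,55*j,15) for i,j in((1,1),(1,-1),(-1,-1),(-1,1))])
S=6
F=cv2.resize(f,None,fx=S,fy=S,interpolation=cv2.INTER_CUBIC); draw(F,'top',segs,S)
cv2.imwrite('pics/o1.png',F[160*S:268*S,255*S:370*S]); cv2.imwrite('pics/o2.png',F[150*S:255*S,130*S:225*S])
G=cv2.resize(g,None,fx=S,fy=S,interpolation=cv2.INTER_CUBIC); draw(G,'scene',segs,S)
cv2.imwrite('pics/o3.png',G[145*S:242*S,138*S:248*S]); cv2.imwrite('pics/o4.png',G[110*S:190*S,250*S:355*S])
```

```text
(no output)
```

View pics/o1.png

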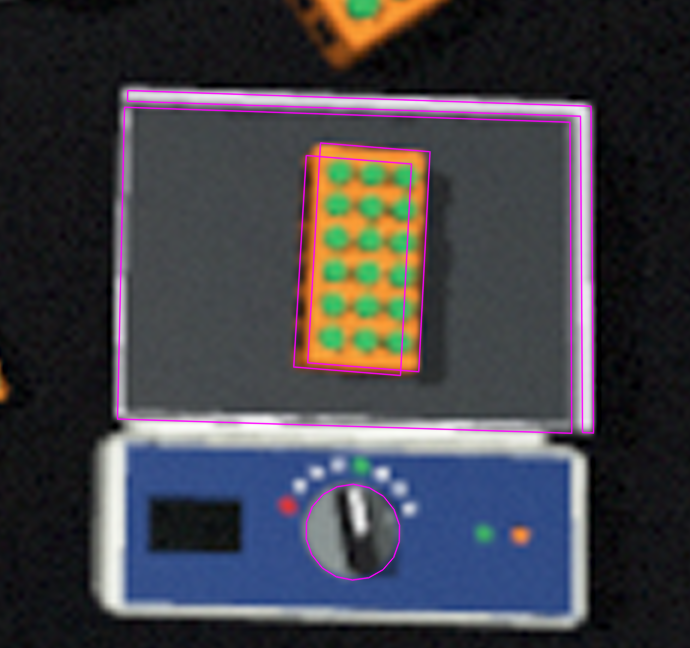

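View pics/o2.png

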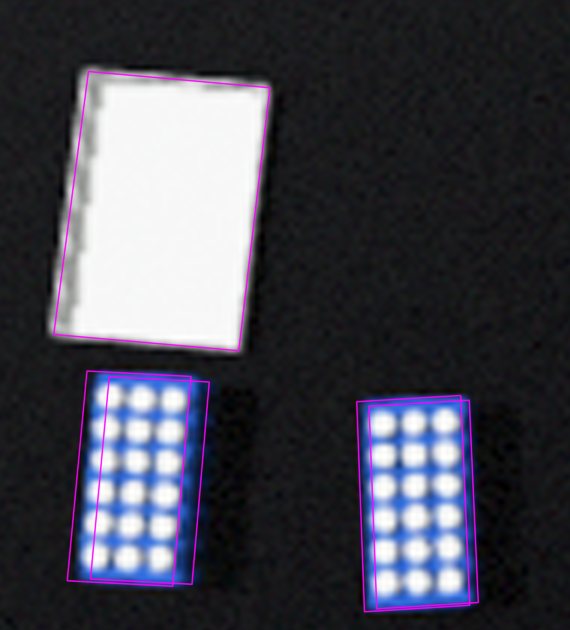

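View pics/o3.png

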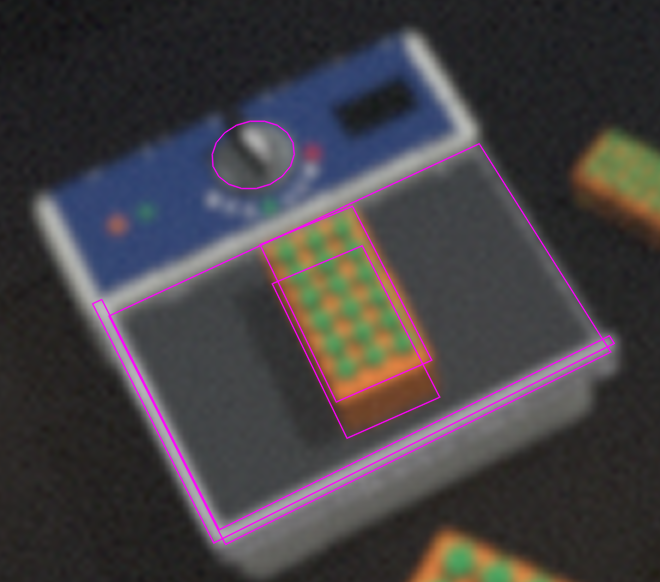

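View pics/o4.png

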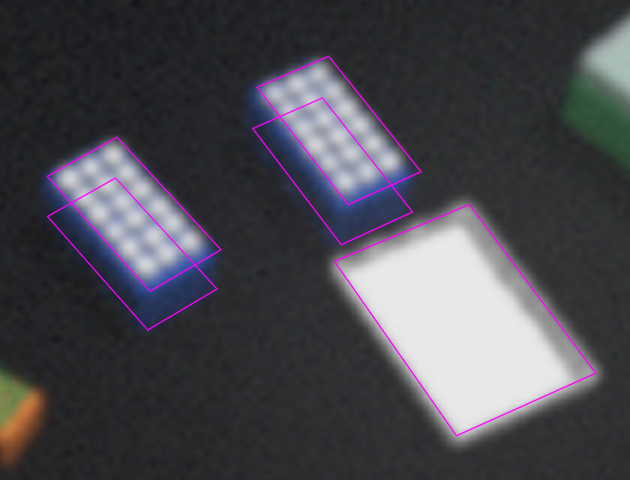

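```bash
cat >> meas.py <<'E'
def capfit(f,n,guess,kind,zb):
    """18 caps 6x3: centroid of cap mask near the predicted rack; returns x,y,yaw deg"""
    x,y,a=guess
    for it in range(3):
        c,s=np.cos(np.radians(a)),np.sin(np.radians(a))
        P=[[x+c*60*i-s*30*j,y+s*60*i+c*30*j,zb+52] for i,j in((1,1),(1,-1),(-1,-1),(-1,1))]
        uv=proj(n,P); S=4
        g=cv2.resize(f,None,fx=S,fy=S,interpolation=cv2.INTER_CUBIC).astype(float)
        m=np.zeros(g.shape[:2],np.uint8); cv2.fillConvexPoly(m,np.round((uv+.5)*S-.5).astype(np.int32),1)
        if kind=='blue': w=np.clip(g[...,0]-100,0,80)
        else: w=np.clip(g[...,1]-g[...,0],0,60)
        w=w*m; ys,xs=np.nonzero(w>0); ww=w[ys,xs]
        W=ray(n,np.c_[(xs+.5)/S-.5,(ys+.5)/S-.5],zb+54)[:,:2]; mu=(W*ww[:,None]).sum(0)/ww.sum(); D=W-mu
        C=(D*ww[:,None]).T@D/ww.sum(); e,v=np.linalg.eigh(C); x,y=mu; b=np.degrees(np.arctan2(v[1,1],v[0,1])); a=(b+90)%180-90
    return np.array([x,y,a,*np.sqrt(e)])
E
python3 - <<'E'
from meas import *
np.set_printoptions(precision=2,suppress=True)
f=cv2.imread('pics/top0.png')[:,:,::-1]; g=cv2.imread('pics/scene0.png')[:,:,::-1]
for n,im in(('top',f),('scene',g)):
    for k,q,kd,z in(('L',(458,330,-4),'blue',0),('R',(447,165,3),'blue',0),('D',(550,-225,-3),'or',90)):
        print(n,k,capfit(im,n,q,kd,z))
d=ray('top',(np.array([(301,555),(315,532),(335,516),(360,506),(387,509),(411,517),(431,534),(443,559)])+.5)/7-.5+[260,165],92)[:,:2]
t=np.radians(np.arange(70,-71,-20))
q=least_squares(lambda q:np.r_[d[:,0]-q[0]-q[2]*np.cos(t+q[3]),d[:,1]-q[1]-q[2]*np.sin(t+q[3])],[400,-224,35,0]); print(q.x[:3],np.degrees(q.x[3]),q.fun)
E
```

```text
top L [460.42 320.42  -2.39  15.17  31.04]
top R [447.52 160.22   2.74  15.2   30.94]
top D [ 548.89 -226.24   -3.12   15.04   30.8 ]
scene L [462.72 317.74  -2.58  14.88  30.11]
scene R [450.26 157.69   3.07  14.89  30.54]
scene D [ 551.05 -228.74   -2.58   14.6    29.35]
[ 402.65 -223.68   36.08] -1.0263989958532969 [-0.14 -0.01 -0.27  0.48 -0.6   0.23  0.53 -0.22  0.25 -0.07  0.05 -0.08
 -0.42 -0.12 -0.08  0.47]
```

Measurements agree between the two cameras apart from a constant offset of about 2.5 mm, so I'll use the mean. The dial is at about (403,-225), pointer near the third click. Next, a small helper to turn world targets into tool-axis shifts.

```bash
cat > p.py <<'E'
# usage: p.py upd sx sy sz rx ry rz   (apply last row sent to the commanded pose)
#        p.py x y z yawdeg            (shift needed)
import sys,json,os
from h import *
np.set_printoptions(precision=2,suppress=True)
F='cmd.json'
if not os.path.exists(F): json.dump([[240.965,-576.683,231.281],[np.pi,0,0.3958]],open(F,'w'))
p,e=json.load(open(F)); p=np.array(p); R=Ro.from_euler('xyz',e)
a=sys.argv[1:]
if a and a[0]=='upd':
    v=list(map(float,a[1:7])); p=p+R.apply(np.array(v[:3])*10); R=R*Ro.from_rotvec(np.radians(v[3:]))
    json.dump([p.tolist(),R.as_euler('xyz').tolist()],open(F,'w')); a=a[7:]
s=r.sense(); print('cmd',p,np.degrees(R.as_euler('xyz')),'meas',s['eef_pos'],np.degrees(s['tcp_rot']),'F',s['contact_force'],'T',s['wrist_torque'],'op',round(s['opening']*85.4,1),'t',round(s['clock'],2))
if a:
    t=list(map(float,a)); Rt=Ro.from_euler('xyz',[np.pi,0,np.radians(t[3])])
    print('shift cm',R.inv().apply(np.array(t[:3])-p)/10,'turn',np.degrees((R.inv()*Rt).as_rotvec()))
E
python3 p.py 403.3 -225 220 8.8
```

```text
cmd [ 240.97 -576.68  231.28] [180.     0.    22.68] meas [ 240.81 -576.29  230.66] [-179.93   -0.     22.68] F [-0.58  0.94  0.96] T [ 0.02  0.04 -0.01] op 85.6 t 0.1
shift cm [ 28.54 -26.19   1.13] turn [-0.   -0.   13.88]
```

Call:
jog_arm(series=[[[5.7,-5.2,0,0,0,3],[11.4,-10.4,0,0,0,6],[17.1,-15.6,0,0,0,9],[22.8,-20.8,0,0,0,12],[28.5,-26.2,1.1,0,0,13.9]]])

```text
invalid input at $.series[0][0]: expected 7 numbers
```

Call:
jog_arm(series=[[[4,-3.7,0,0,0,3,6],[8,-7.4,0,0,0,6,6],[12,-11,0,0,0,9,6],[16,-14.7,0,0,0,12,6],[20,-18.3,0.8,0,0,13.9,6]]])

```text
clock: 0.72
eef_pos: [355.6, -329.3, 223.5]
tcp_rot: [3.141, -0.001, 0.151]
contact_force: [0.5, -0.6, -0.4]
opening: 0.704
```

```bash
python3 p.py upd 20 -18.3 0.8 0 0 13.9 403.3 -225 220 8.8
```

```text
cmd [ 354.95 -330.72  223.28] [180.     0.     8.78] meas [ 355.58 -329.28  223.51] [179.96  -0.04   8.68] F [ 0.52 -0.64 -0.41] T [0.03 0.01 0.04] op 60.1 t 0.72
shift cm [ 6.39 -9.71  0.33] turn [-0.   -0.   -0.02]
```

Call:
jog_arm(series=[[[3.2,-4.9,0.1,0,0,0,6],[6.4,-9.7,0.3,0,0,0,6],[6.4,-9.7,0.3,0,0,0,6],[6.4,-9.7,0.3,0,0,0,6]]])

```text
clock: 1.23
eef_pos: [403.4, -225.1, 220.2]
tcp_rot: [3.141, 0.0, 0.154]
contact_force: [-0.4, -0.3, -0.3]
opening: 0.704
```

```bash
python3 p.py upd 6.4 -9.7 .3 0 0 0 403.3 -225 104 8.8
python3 - <<'E'
from h import *
f=snap('top','t1'); g=snap('scene','s1'); crop(f,0,0,512,384,1.56,'t1b'); crop(g,130,120,260,250,5,'s1b')
E
```

```text
cmd [ 403.4  -225.09  220.28] [180.     0.     8.78] meas [ 403.37 -225.1   220.22] [179.99   0.02   8.85] F [-0.42 -0.28 -0.28] T [-0.06  0.01 -0.01] op 60.1 t 1.23
shift cm [-0.01 -0.01 11.63] turn [-0.    0.   -0.02]
```

View pics/t1b.png

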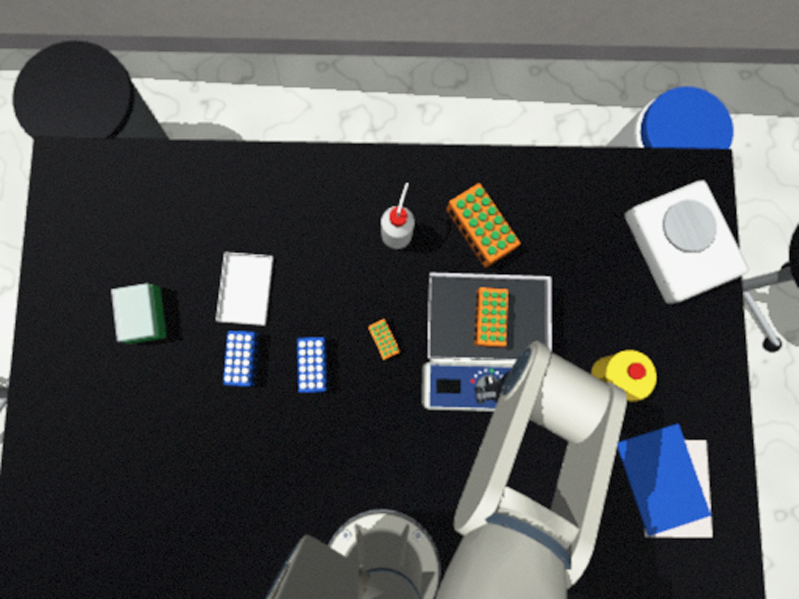

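View pics/s1b.png

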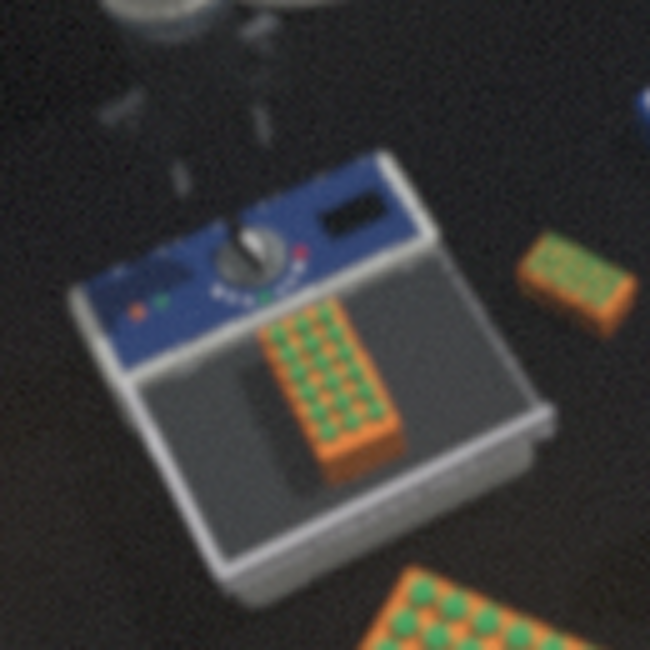

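Two blue racks and nothing hidden. The fingers straddle the dial line at (250,250), so I'm descending and gripping the bar.

Call:
jog_arm(series=[[[0,0,4,0,0,0,6],[0,0,8,0,0,0,6],[0,0,11.5,0,0,0,6],[0,0,11.5,0,0,0,6]]])

```text
clock: 1.82
eef_pos: [401.2, -225.2, 103.4]
tcp_rot: [-3.138, 0.004, 0.151]
contact_force: [-0.1, -0.6, 0.2]
opening: 0.702
```

Call:
jog_arm(series=[[[0,0,0,0,0,0,0.5],[0,0,0,0,0,0,0.5],[0,0,0,0,0,0,0.5],[0,0,0,0,0,0,0.5],[0,0,0,0,0,0,0.5]]], newtons=30)

```text
clock: 2.45
eef_pos: [403.6, -222.8, 106.8]
tcp_rot: [-3.138, -0.001, 0.152]
contact_force: [-0.5, 18.7, 16.9]
opening: 0.152
```

```bash
python3 p.py upd 0 0 11.5 0 0 0 403.3 -225 105 71
```

```text
cmd [ 403.4  -225.09  105.28] [180.     0.     8.78] meas [ 403.62 -222.77  106.83] [-179.79   -0.07    8.69] F [-0.54 18.69 16.93] T [ 3.06 -0.04 -0.03] op 13.0 t 2.45
shift cm [-0.01 -0.01  0.03] turn [ -0.     0.   -62.22]
```

Call:
jog_arm(series=[[[0.04,-0.25,-0.25,0,0,0,0.5],[0.04,-0.25,-0.25,0,0,0,0.5],[0.04,-0.25,-0.25,0,0,0,0.5]]])

```text
clock: 2.82
eef_pos: [403.4, -222.3, 107.6]
tcp_rot: [-3.141, -0.0, 0.153]
contact_force: [4.7, 0.4, -19.5]
opening: 0.144
```

```bash
python3 p.py upd 0.04 -.25 -.25 0 0 0
```

```text
cmd [ 403.41 -222.56  107.78] [180.     0.     8.78] meas [ 403.38 -222.25  107.56] [-179.98   -0.01    8.78] F [  4.75   0.41 -19.5 ] T [ 0.06 -0.71  0.03] op 12.3 t 2.83
```

Call:
jog_arm(series=[[[0,0,0.1,0,0,-9,0.5],[0,0,0.1,0,0,-18,0.5],[0,0,0.1,0,0,-27,0.5],[0,0,0.1,0,0,-36,0.5],[0,0,0.1,0,0,-45,0.5]]])

```text
clock: 3.45
eef_pos: [402.9, -221.5, 107.4]
tcp_rot: [-3.14, -0.001, 0.943]
contact_force: [-0.4, 6.8, 0.5]
opening: 0.142
```

```bash
python3 p.py upd 0 0 .1 0 0 -45
```

```text
cmd [ 403.41 -222.56  106.78] [180.     0.    53.78] meas [ 402.87 -221.48  107.41] [-179.88   -0.06   54.02] F [-0.38  6.83  0.48] T [ 1.2   0.14 -0.13] op 12.1 t 3.45
```

Call:
jog_arm(series=[[[0,0,0,0,0,-8,0.5],[0,0,0,0,0,-15,0.5],[0,0,0,0,0,-17,0.5],[0,0,0,0,0,-17,0.5]]])

```text
clock: 3.95
eef_pos: [402.5, -221.3, 107.4]
tcp_rot: [-3.139, -0.002, 1.234]
contact_force: [-1.5, 8.3, 0.8]
opening: 0.144
```

```bash
python3 p.py upd 0 0 0 0 0 -17
```

```text
cmd [ 403.41 -222.56  106.78] [180.     0.    70.78] meas [ 402.54 -221.32  107.4 ] [-179.87   -0.11   70.69] F [-1.46  8.28  0.78] T [ 1.18  0.35 -0.71] op 12.3 t 3.95
```

Call:
jog_arm(series=[[[0,0,0,0,0,2,5],[0,0,0,0,0,2,5],[0,0,0,0,0,2,5],[0,0,-5,0,0,2,6],[0,0,-10,0,0,2,8.5]]])

```text
clock: 4.58
eef_pos: [403.0, -222.5, 207.8]
tcp_rot: [-3.14, -0.0, 1.201]
contact_force: [1.1, -0.3, 0.0]
opening: 0.892
```

```bash
python3 p.py upd 0 0 -10 0 0 2 550 -225 260 87
python3 - <<'E'
from h import *
f=snap('top','t2'); g=snap('scene','s2'); crop(f,255,160,370,270,6,'t2b'); crop(g,130,120,260,250,5,'s2b')
E
```

```text
cmd [ 403.41 -222.56  206.78] [180.     0.    68.78] meas [ 403.03 -222.48  207.76] [-179.92   -0.     68.79] F [ 1.08 -0.28  0.02] T [ 0.01 -0.06  0.01] op 76.1 t 4.58
shift cm [ 5.08 13.75 -5.32] turn [ -0.     0.   -18.22]
```

View pics/t2b.png

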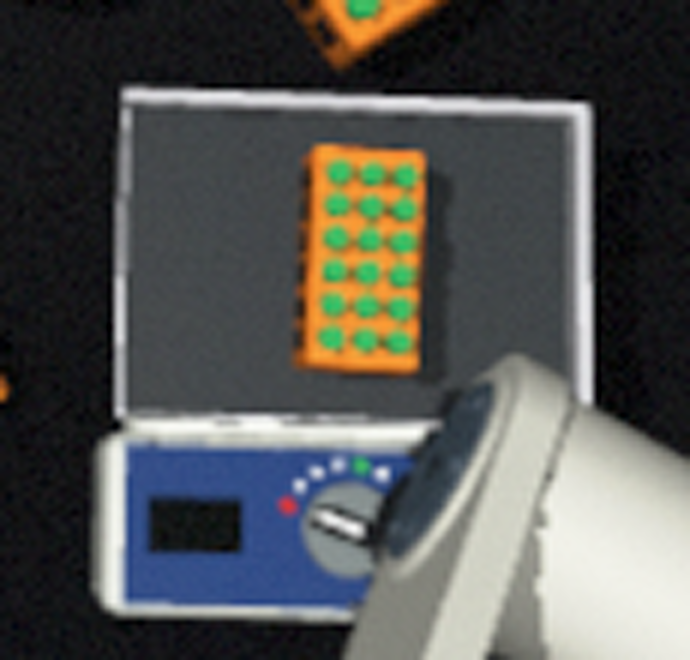

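View pics/s2b.png

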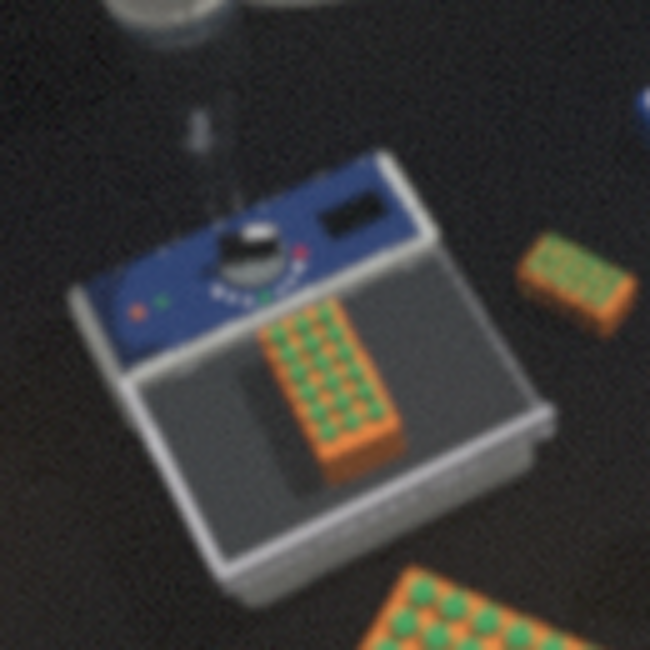

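The dial pointer is now on the red dot (image (340,520), red dot (288,505)). Next is the orange rack.

```bash
python3 p.py 548.9 -224.5 200 -3.1;python3 - <<'E'
from meas import *
f=cv2.imread('pics/t2.png')[:,:,::-1];print(capfit(f,'top',(549,-226,-3),'or',90))
E
```

```text
cmd [ 403.41 -222.56  206.78] [180.     0.    68.78] meas [ 406.23 -224.23  211.73] [179.51   0.08  68.79] F [ 0.37 -1.18  0.31] T [-0.05 -0.    0.06] op 84.9 t 4.67
shift cm [ 5.09 13.63  0.68] turn [ 0.    0.   71.88]
[ 548.87396633 -226.23450183   -3.16118876   15.04126859   30.7929461 ]
```

Call:
jog_arm(series=[[[1,2.7,0,0,0,10,8.5],[2,5.4,0,0,0,20,8.5],[3,8.1,0,0,0,30,8.5],[4,10.8,0,0,0,40,8.5],[5.1,13.6,0.7,0,0,50,8.5]]])

```text
clock: 5.3
eef_pos: [549.7, -224.4, 199.4]
tcp_rot: [3.141, -0.0, 0.322]
contact_force: [-0.6, -0.3, 0.1]
opening: 0.995
```

```bash
python3 p.py upd 5.1 13.6 .7 0 0 50 548.9 -224.5 106 -3.1
```

```text
cmd [ 548.65 -224.25  199.78] [180.     0.    18.78] meas [ 549.67 -224.4   199.36] [179.98  -0.01  18.46] F [-0.59 -0.29  0.09] T [-0.06  0.    0.04] op 84.9 t 5.3
shift cm [0.02 0.03 9.38] turn [ 0.   -0.   21.88]
```

Call:
jog_arm(series=[[[0,0,0,0,0,10,8.5],[0,0,0,0,0,20,8.5],[0,0,0,0,0,21.9,8.5],[0,0,2,0,0,21.9,8.5],[0,0,3,0,0,21.9,8.5]]])

```text
clock: 5.92
eef_pos: [548.0, -224.1, 168.7]
tcp_rot: [-3.141, 0.001, -0.052]
contact_force: [0.0, -0.9, 0.9]
opening: 0.993
```

Call:
jog_arm(series=[[[0,0,2,0,0,0,8.5],[0,0,4,0,0,0,8.5],[0,0,6.4,0,0,0,8.5],[0,0,6.4,0,0,0,8.5],[0,0,6.4,0,0,0,8.5]]])

```text
clock: 6.55
eef_pos: [549.0, -224.5, 106.4]
tcp_rot: [3.141, -0.001, -0.054]
contact_force: [0.2, -0.1, -0.2]
opening: 0.998
```

Call:
jog_arm(series=[[[0,0,0,0,0,0,5],[0,0,0,0,0,0,5],[0,0,0,0,0,0,5],[0,0,0,0,0,0,5]]], newtons=60)

```text
clock: 7.05
eef_pos: [549.4, -224.6, 107.1]
tcp_rot: [3.141, -0.002, -0.054]
contact_force: [-0.7, -0.3, 6.1]
opening: 0.693
```

```bash
python3 p.py upd 0 0 9.4 0 0 21.9
```

```text
cmd [ 548.65 -224.25  105.78] [180.     0.    -3.12] meas [ 549.43 -224.64  107.1 ] [179.96  -0.11  -3.11] F [-0.7  -0.26  6.09] T [0.01 0.19 0.  ] op 59.2 t 7.05
```

Call:
jog_arm(series=[[[0,0,-1.5,0,0,0,5],[0,0,-3,0,0,0,5],[0,0,-3.5,0,0,0,5],[0,0,-3.5,0,0,0,5]]])

```text
clock: 7.55
eef_pos: [548.9, -224.3, 141.4]
tcp_rot: [3.141, -0.001, -0.054]
contact_force: [0.6, 0.3, -2.5]
opening: 0.693
```

```bash
python3 p.py upd 0 0 -3.5 0 0 0 545 20 140 -3.1
```

```text
cmd [ 548.65 -224.25  140.78] [180.     0.    -3.12] meas [ 548.9  -224.34  141.42] [179.98  -0.06  -3.12] F [ 0.56  0.31 -2.47] T [ 0.02 -0.   -0.02] op 59.1 t 7.55
shift cm [ -1.69 -24.37   0.08] turn [ 0.    0.   -0.02]
```

Call:
jog_arm(series=[[[0,-4,0,0,0,0,5],[-0.6,-9,0,0,0,0,5],[-1.2,-14,0,0,0,0,5],[-1.7,-20,0,0,0,0,5],[-1.7,-24.4,0,0,0,0,5]]])

```text
clock: 8.18
eef_pos: [544.1, 22.5, 140.3]
tcp_rot: [-3.141, 0.001, -0.054]
contact_force: [0.1, 0.1, -3.4]
opening: 0.689
```

```bash
python3 p.py upd -1.7 -24.4 0 0 0 0 620.7 323 60 -4.5
```

```text
cmd [544.96  20.32 140.78] [180.     0.    -3.12] meas [544.06  22.46 140.32] [-179.99    0.06   -3.09] F [ 0.07  0.11 -3.37] T [ 0.01 -0.02 -0.03] op 58.9 t 8.18
shift cm [  5.91 -30.64   8.08] turn [ 0.   -0.    1.38]
```

Call:
jog_arm(series=[[[1.2,-5.5,1.5,0,0,0,5],[2.4,-11,3,0,0,0.5,5],[3.6,-17,4.5,0,0,1,5],[4.8,-23,5,0,0,1.4,5],[5.9,-27,5,0,0,1.4,5]]])

```text
clock: 8.8
eef_pos: [618.1, 289.3, 89.3]
tcp_rot: [3.141, 0.002, -0.078]
contact_force: [-0.5, -1.3, -2.7]
opening: 0.69
```

```bash
python3 p.py upd 5.9 -27 5 0 0 1.4 620.7 323 20 -4.5
```

```text
cmd [618.58 286.7   90.78] [180.     0.    -4.52] meas [618.06 289.28  89.35] [179.97   0.09  -4.45] F [-0.5  -1.28 -2.68] T [-0.01 -0.   -0.04] op 58.9 t 8.8
shift cm [-0.08 -3.64  7.08] turn [-0.   -0.   -0.02]
```

Call:
jog_arm(series=[[[-0.1,-3.6,0,0,0,0,5],[-0.1,-3.6,2,0,0,0,5],[-0.1,-3.6,4,0,0,0,5],[-0.1,-3.6,6,0,0,0,5],[-0.1,-3.6,6.5,0,0,0,5]]])

```text
clock: 9.43
eef_pos: [619.1, 321.0, 23.3]
tcp_rot: [3.14, 0.003, -0.08]
contact_force: [0.5, 0.4, -2.6]
opening: 0.692
```

Call:
jog_arm(series=[[[0,0,0.3,0,0,0,5],[0,0,0.6,0,0,0,5],[0,0,0.6,0,0,0,5]]])

```text
clock: 9.8
eef_pos: [620.9, 322.8, 20.4]
tcp_rot: [-3.141, -0.001, -0.079]
contact_force: [-0.2, 0.0, -3.9]
opening: 0.69
```

```bash
python3 p.py upd -.1 -3.6 7.1 0 0 0
python3 - <<'E'
from h import *
f=snap('top','t3'); g=snap('scene','s3'); crop(f,120,130,230,260,4.5,'t3b'); crop(g,240,100,370,220,5,'s3b')
E
```

```text
cmd [620.42 322.67  19.78] [180.     0.    -4.52] meas [620.88 322.82  20.38] [-179.97   -0.05   -4.53] F [-0.15  0.   -3.94] T [ 0.1   0.04 -0.03] op 58.9 t 9.8
```

View pics/s3b.png

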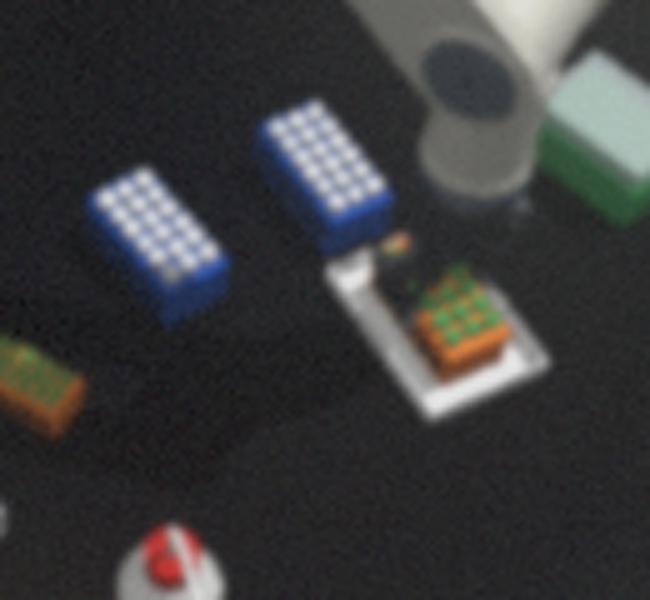

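The rack is inside the tray, centred at about (460,320) in this crop. I'll lower the last millimetres onto the floor and release.

Call:
jog_arm(series=[[[0,0,0.1,0,0,0,5],[0,0,0.2,0,0,0,5],[0,0,0.2,0,0,0,5]]])

```text
clock: 10.28
eef_pos: [620.6, 322.8, 20.1]
tcp_rot: [-3.141, -0.001, -0.079]
contact_force: [-6.2, -2.5, 14.9]
opening: 0.694
```

```bash
python3 p.py upd 0 0 .2 0 0 0
```

```text
cmd [620.42 322.67  17.78] [180.     0.    -4.52] meas [620.64 322.84  20.12] [-179.99   -0.03   -4.51] F [-6.18 -2.48 14.94] T [-0.8   0.85 -0.13] op 59.3 t 10.28
```

Call:
jog_arm(series=[[[0,0,-0.1,0,0,0,7.3],[0,0,-0.1,0,0,0,7.3],[0,0,-2,0,0,0,7.5],[0,0,-6,0,0,0,8.5],[0,0,-11,0,0,0,8.5]]])

```text
clock: 10.9
eef_pos: [620.0, 322.5, 129.1]
tcp_rot: [3.141, 0.001, -0.079]
contact_force: [1.1, 0.3, 0.6]
opening: 0.995
```

```bash
python3 p.py upd 0 0 -11 0 0 0 447.5 162 130 2.7
```

```text
cmd [620.42 322.67 127.78] [180.     0.    -4.52] meas [619.99 322.46 129.09] [179.96   0.06  -4.52] F [1.08 0.32 0.64] T [-0.01  0.03  0.03] op 85.0 t 10.9
shift cm [-15.97  17.38  -0.22] turn [ 0.    0.   -7.22]
```

Heading back over rack R, then looking again, since it may have been knocked.

Call:
jog_arm(series=[[[-2,5,-2,0,0,-2,8.5],[-5.3,8,-2,0,0,-4,8.5],[-9,11,-2,0,0,-6,8.5],[-9,11,-2,0,0,-7.2,8.5]]])

```text
clock: 11.4
eef_pos: [519.4, 218.4, 148.8]
tcp_rot: [3.141, 0.001, 0.047]
contact_force: [0.3, 0.8, -0.4]
opening: 0.994
```

```bash
python3 p.py upd -9 11 -2 0 0 -7.2
python3 - <<'E'
from meas import *
np.set_printoptions(precision=2,suppress=True)
f=snap('top','t4'); g=snap('scene','s4'); crop(f,100,120,240,260,4.2,'t4b'); crop(g,230,100,370,220,4.5,'s4b')
for n,im in(('top',f),('scene',g)):
    for k,q,kd,z in(('L',(460,320,-4),'blue',0),('R',(447,160,3),'blue',0),('D',(620,322,-4.5),'or',3)): print(n,k,capfit(im,n,q,kd,z))
E
```

```text
cmd [522.03 220.11 147.78] [180.     0.     2.68] meas [519.42 218.37 148.75] [179.97   0.08   2.68] F [ 0.34  0.81 -0.42] T [-0.05 -0.03 -0.02] op 84.9 t 11.4
top L [434.45 318.7    0.68  16.46  34.21]
top R [443.75 159.95   3.06  15.13  28.95]
top D [664.2  329.5  -18.    12.14  17.11]
scene L [475.72 314.44   9.46  13.76  24.55]
scene R [444.09 157.57   4.24  14.9   27.49]
scene D [625.79 320.96  -5.87  15.39  28.29]
```

View pics/t4b.png

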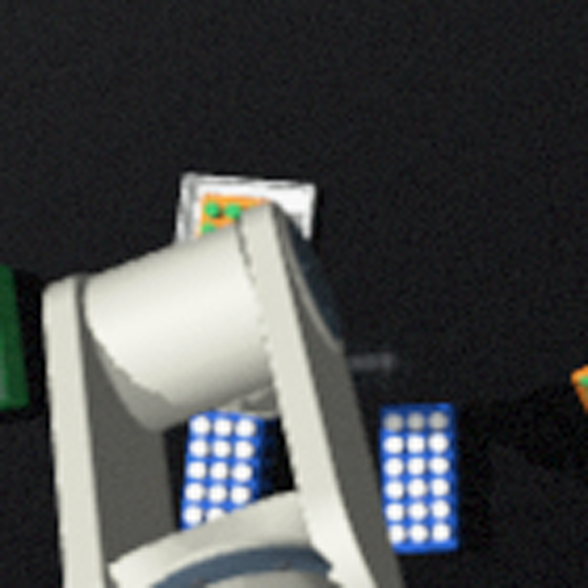

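View pics/s4b.png

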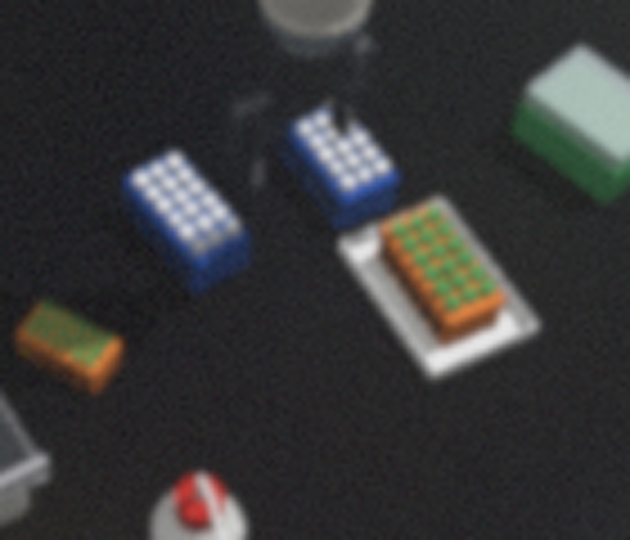

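The orange rack stands in the tray (s4b, about (443,268)). Rack R hasn't moved: (447.5,161.9), yaw 2.7°.

```bash
python3 p.py 447.5 161.9 100 2.7
```

```text
cmd [522.03 220.11 147.78] [180.     0.     2.68] meas [522.94 220.43 149.18] [-179.95   -0.13    2.68] F [ 0.17  0.35 -0.48] T [ 0.    0.02 -0.  ] op 85.1 t 11.5
shift cm [-7.72  5.47  4.78] turn [ 0.    0.   -0.02]
```

Call:
jog_arm(series=[[[-3.8,2.7,1,0,0,0,8.5],[-7.7,5.5,3,0,0,0,8.5],[-7.7,5.5,4.8,0,0,0,8.5],[-7.7,5.5,5.5,0,0,0,8.5],[-7.7,5.5,5.5,0,0,0,8.5]]])

```text
clock: 12.12
eef_pos: [448.9, 162.3, 92.9]
tcp_rot: [-3.141, -0.0, 0.047]
contact_force: [0.3, -0.2, -0.2]
opening: 0.996
```

Call:
jog_arm(series=[[[0,0,3,0,0,0,8.5],[0,0,6,0,0,0,8.5],[0,0,7.8,0,0,0,8.5],[0,0,7.8,0,0,0,8.5]]])

```text
clock: 12.62
eef_pos: [448.0, 161.9, 14.3]
tcp_rot: [3.141, 0.001, 0.047]
contact_force: [-0.7, 0.4, -0.1]
opening: 0.994
```

Call:
jog_arm(series=[[[0,0,0,0,0,0,5],[0,0,0,0,0,0,5],[0,0,0,0,0,0,5],[0,0,0,0,0,0,5]]], newtons=60)

```text
clock: 13.12
eef_pos: [448.7, 162.0, 16.0]
tcp_rot: [-3.141, -0.002, 0.047]
contact_force: [0.4, 0.6, 6.8]
opening: 0.693
```

```bash
python3 p.py upd -7.7 5.5 13.3 0 0 0
```

```text
cmd [447.68 161.57  14.78] [180.     0.     2.68] meas [448.71 161.98  16.03] [-179.96   -0.13    2.68] F [0.36 0.6  6.83] T [-0.06  0.08  0.08] op 59.1 t 13.12
```

Call:
jog_arm(series=[[[0,0,-1,0,0,0,5],[0,0,-4,0,0,0,5],[0,0,-8,0,0,0,5],[0,0,-12,0,0,0,5],[0,0,-12.5,0,0,0,5]]])

```text
clock: 13.75
eef_pos: [449.3, 162.2, 142.9]
tcp_rot: [-3.14, -0.005, 0.047]
contact_force: [0.7, -0.1, -3.4]
opening: 0.693
```

```bash
python3 p.py upd 0 0 -12.5 0 0 0 564.3 -295.6 140 -1.25
```

```text
cmd [447.68 161.57 139.78] [180.     0.     2.68] meas [449.31 162.16 142.88] [-179.91   -0.3     2.68] F [ 0.68 -0.11 -3.39] T [0.02 0.02 0.01] op 59.2 t 13.75
shift cm [ 9.51 46.21 -0.02] turn [-0.   -0.    3.93]
```

Call:
jog_arm(series=[[[2,4.5,0,0,0,1,5],[4,10,0,0,0,2,5],[6,15.5,0,0,0,3,5],[8,21,0,0,0,3.9,5],[9.5,26,0,0,0,3.9,5]]])

```text
clock: 14.38
eef_pos: [554.6, -95.7, 138.7]
tcp_rot: [-3.141, 0.001, -0.022]
contact_force: [0.6, 1.2, -3.1]
opening: 0.694
```

```bash
python3 p.py upd 9.5 26 0 0 0 3.9 564.3 -295.6 130 -1.25
```

```text
cmd [554.73 -93.71 139.78] [180.     0.    -1.22] meas [554.58 -95.65 138.72] [-179.99    0.08   -1.26] F [ 0.64  1.16 -3.09] T [ 0.02 -0.02 -0.02] op 59.3 t 14.38
shift cm [ 1.39 20.16  0.98] turn [-0.   -0.    0.03]
```

Call:
jog_arm(series=[[[0.4,5,0,0,0,0,5],[0.8,10.5,0,0,0,0,5],[1.2,16,0,0,0,0,5],[1.4,20.2,0.8,0,0,0,5],[1.4,20.2,1.5,0,0,0,5]]])

```text
clock: 15.0
eef_pos: [563.5, -298.6, 123.2]
tcp_rot: [3.142, 0.001, -0.025]
contact_force: [0.5, 0.3, -3.0]
opening: 0.694
```

```bash
python3 p.py upd 1.4 20.2 1.5 0 0 0 564.3 -295.6 104 -1.25;  python3 - <<'E'
from h import *
f=snap('top','t5'); g=snap('scene','s5'); crop(f,255,150,370,270,5,'t5b'); crop(g,130,130,260,250,5,'s5b')
E
```

```text
cmd [ 564.41 -295.96  124.78] [180.     0.    -1.22] meas [ 563.5  -298.59  123.22] [180.     0.06  -1.41] F [ 0.47  0.34 -3.  ] T [ 0.03  0.01 -0.06] op 59.3 t 15.0
shift cm [-0.01 -0.04  2.08] turn [ 0.   -0.    0.03]
```

View pics/s5b.png

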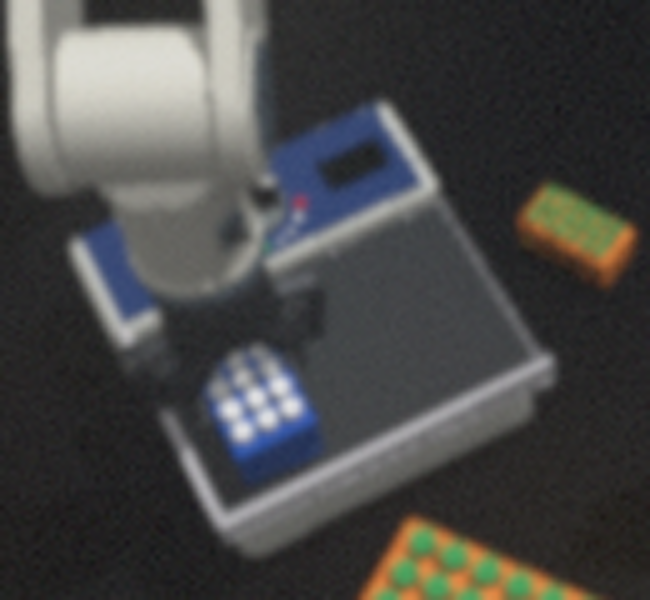

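Call:
jog_arm(series=[[[0,0,0.8,0,0,0,5],[0,0,1.6,0,0,0,5],[0,0,1.9,0,0,0,5],[0,0,2.1,0,0,0,5],[0,0,2.1,0,0,0,5]]])

```text
clock: 15.72
eef_pos: [564.1, -294.8, 106.1]
tcp_rot: [-3.141, 0.001, -0.02]
contact_force: [-9.1, 8.1, 20.5]
opening: 0.69
```

```bash
python3 p.py upd 0 0 2.1 0 0 0
```

```text
cmd [ 564.41 -295.96  103.78] [180.     0.    -1.22] meas [ 564.14 -294.84  106.09] [-179.96    0.04   -1.17] F [-9.06  8.08 20.47] T [1.01 1.32 0.14] op 58.9 t 15.72
```

Call:
jog_arm(series=[[[0,0,-0.2,0,0,0,7],[0,0,-0.2,0,0,0,7],[0,0,-2.5,0,0,0,7.2],[0,0,-6,0,0,0,8.5],[0,0,-9.5,0,0,0,8.5]]])

```text
clock: 16.35
eef_pos: [564.4, -295.8, 199.4]
tcp_rot: [-3.141, 0.0, -0.021]
contact_force: [-0.7, 0.7, 1.1]
opening: 0.996
```

```bash
python3 p.py upd 0 0 -9.5 0 0 0 500 180 195 -1.25
```

```text
cmd [ 564.41 -295.96  198.78] [180.     0.    -1.22] meas [ 564.42 -295.83  199.39] [-179.99    0.02   -1.21] F [-0.71  0.71  1.14] T [ 0.06 -0.02 -0.04] op 85.1 t 16.35
shift cm [ -7.46 -47.45   0.38] turn [ 0.   -0.    0.03]
```

Call:
jog_arm(series=[[[-2,-6,0,0,0,0,8.5],[-4,-12,0,0,0,0,8.5],[-6,-18,0,0,0,0,8.5],[-7,-24,0,0,0,0,8.5],[-7.5,-30,0,0,0,0,8.5]]])

```text
clock: 16.98
eef_pos: [495.3, 7.3, 199.0]
tcp_rot: [-3.142, -0.001, -0.022]
contact_force: [0.7, 0.9, -0.4]
opening: 0.996
```

```bash
python3 p.py upd -7.5 -30 0 0 0 0
python3 - <<'E'
from meas import *
np.set_printoptions(precision=2,suppress=True)
f=snap('top','t6'); g=snap('scene','s6'); crop(f,100,140,380,280,2.8,'t6b'); crop(g,130,100,350,250,3.6,'s6b')
for n,im in(('top',f),('scene',g)):
    for k,q,kd,z in(('L',(460,320,-2),'blue',0),('1',(564,-297,-1),'blue',90),('D',(620,322,-4.5),'or',3)): print(n,k,capfit(im,n,q,kd,z))
E
```

```text
cmd [495.83   5.57 198.78] [180.     0.    -1.22] meas [495.27   7.34 198.97] [-180.     -0.05   -1.25] F [ 0.66  0.89 -0.4 ] T [ 0.02 -0.01 -0.01] op 85.0 t 16.98
top L [460.4  320.43  -2.46  15.17  31.05]
top 1 [ 562.55 -295.16   -1.33   15.2    30.83]
top D [621.16 321.68  -4.81  14.91  30.63]
scene L [462.66 317.77  -2.54  14.88  30.1 ]
scene 1 [ 564.94 -296.21   -0.77   15.03   30.7 ]
scene D [625.78 320.92  -5.69  15.4   28.35]
```

View pics/t6b.png

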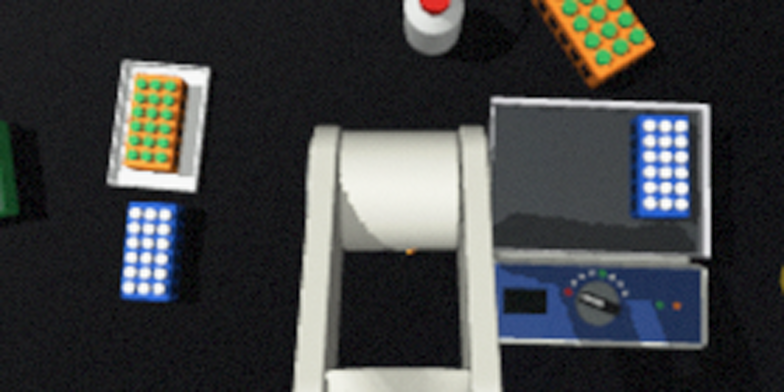

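View pics/s6b.png

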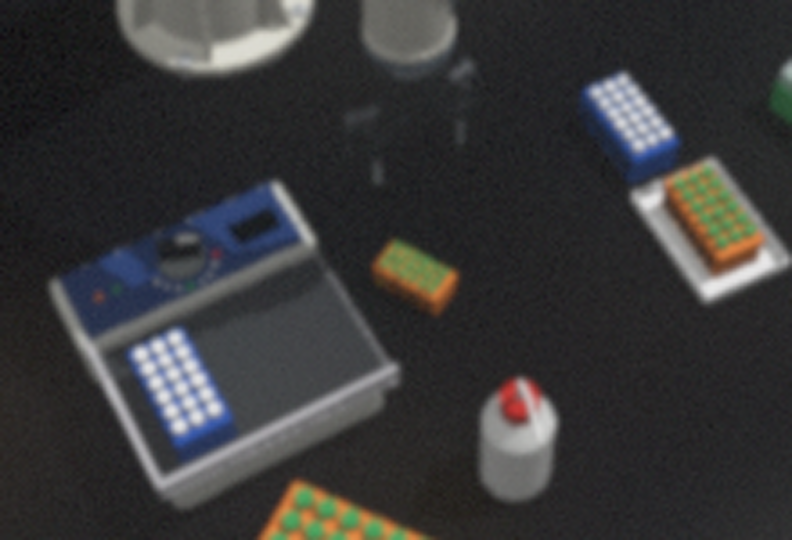

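Rack 1 is on the platform, the orange rack is centred in the tray, and the dial is still at red. Picking up rack L next.

```bash
python3 p.py 461 321.9 110 -2.5
```

```text
cmd [495.83   5.57 198.78] [180.     0.    -1.22] meas [495.21  10.37 198.86] [-179.92   -0.01   -0.96] F [-0.22 -0.02 -0.55] T [ 0.04  0.01 -0.03] op 85.1 t 17.07
shift cm [ -4.16 -31.55   8.88] turn [ 0.   -0.    1.28]
```

Call:
jog_arm(series=[[[-1,-6,1,0,0,0,8.5],[-2,-12,2,0,0,0.5,8.5],[-3,-18,3,0,0,1.3,8.5],[-4.2,-24,4,0,0,1.3,8.5],[-4.2,-29,5,0,0,1.3,8.5]]])

```text
clock: 17.7
eef_pos: [459.6, 298.3, 148.4]
tcp_rot: [-3.142, -0.0, -0.043]
contact_force: [1.0, -0.2, 0.4]
opening: 0.997
```

Call:
jog_arm(series=[[[0,-2.5,3,0,0,0,8.5],[0,-2.5,4,0,0,0,8.5],[0,-2.5,4,0,0,0,8.5]]])

```text
clock: 18.08
eef_pos: [460.7, 320.0, 108.0]
tcp_rot: [3.14, 0.002, -0.044]
contact_force: [0.4, -0.2, 0.7]
opening: 0.996
```

```bash
python3 p.py upd -4.2 -29 5 0 0 1.3 >/dev/null; python3 p.py upd 0 -2.5 4 0 0 0  461 321.9 15 -2.5
```

```text
cmd [461.13 321.38 108.78] [180.     0.    -2.52] meas [460.69 320.04 108.01] [179.9    0.1   -2.53] F [ 0.39 -0.25  0.66] T [0.   0.05 0.03] op 85.0 t 18.07
shift cm [-0.02 -0.05  9.38] turn [ 0.    0.   -0.02]
```

Call:
jog_arm(series=[[[0,0,3,0,0,0,8.5],[0,0,6,0,0,0,8.5],[0,0,9,0,0,0,8.5],[0,0,9.4,0,0,0,8.5],[0,0,9.4,0,0,0,8.5]]])

```text
clock: 18.7
eef_pos: [461.9, 321.0, 15.9]
tcp_rot: [-3.141, -0.001, -0.045]
contact_force: [-0.6, -0.4, -0.1]
opening: 0.994
```

Call:
jog_arm(series=[[[0,0,0,0,0,0,5],[0,0,0,0,0,0,5],[0,0,0,0,0,0,5],[0,0,0,0,0,0,5]]], newtons=60)

```text
clock: 19.2
eef_pos: [462.0, 321.8, 16.3]
tcp_rot: [-3.141, -0.002, -0.044]
contact_force: [-1.3, -2.8, 7.8]
opening: 0.697
```

Call:
jog_arm(series=[[[0,0,-1,0,0,0,5],[0,0,-4,0,0,0,5],[0,0,-8,0,0,0,5],[0,0,-12,0,0,0,5],[0,0,-12.5,0,0,0,5]]])

```text
clock: 19.82
eef_pos: [462.5, 322.5, 143.1]
tcp_rot: [-3.138, -0.004, -0.044]
contact_force: [0.4, 0.3, -4.2]
opening: 0.691
```

```bash
python3 p.py upd 0 0 -3.1 0 0 0 568 -213.6 140 -1.25
```

```text
cmd [461.13 321.38 139.78] [180.     0.    -2.52] meas [462.53 322.46 143.08] [-179.81   -0.25   -2.52] F [ 0.43  0.26 -4.2 ] T [ 0.04 -0.   -0.02] op 59.0 t 19.82
shift cm [13.03 52.98 -0.02] turn [-0.    0.   -1.27]
```

Call:
jog_arm(series=[[[1,4.5,0,0,0,0,5],[2.5,10,0,0,0,0,5],[4,15.5,0,0,0,0,5],[5.5,21,0,0,0,0,5],[7,26,0,0,0,-1.3,5]]])

```text
clock: 20.45
eef_pos: [518.8, 56.6, 138.8]
tcp_rot: [3.141, 0.002, -0.021]
contact_force: [1.7, 0.5, -4.7]
opening: 0.691
```

Call:
jog_arm(series=[[[2,5.5,0,0,0,0,5],[4,11,0,0,0,0,5],[5,16.5,0,0,0,0,5],[5.5,22,0,0,0,0,5],[5.5,24,0,0,0,0,5]]])

```text
clock: 21.08
eef_pos: [568.7, -185.2, 138.6]
tcp_rot: [-3.142, 0.001, -0.024]
contact_force: [0.3, 0.3, -3.6]
opening: 0.689
```

```bash
python3 p.py upd 7 26 0 0 0 -1.3 >/dev/null;  python3 p.py upd 5.5 24 0 0 0 0 568 -207.6 125 -1.25
```

```text
cmd [ 569.49 -182.57  139.78] [180.     0.    -1.22] meas [ 568.73 -185.19  138.57] [-180.      0.08   -1.36] F [ 0.27  0.35 -3.62] T [0.01 0.02 0.01] op 58.9 t 21.07
shift cm [-0.1   2.51  1.48] turn [ 0.   -0.    0.03]
```

Call:
jog_arm(series=[[[-0.1,1.5,0,0,0,0,5],[-0.1,2.5,1,0,0,0,5],[-0.1,2.5,2,0,0,0,5],[-0.1,2.5,2.8,0,0,0,5],[-0.1,2.5,2.8,0,0,0,5]]])

```text
clock: 21.7
eef_pos: [567.4, -206.5, 110.7]
tcp_rot: [-3.141, 0.002, -0.02]
contact_force: [-0.9, -0.1, -3.3]
opening: 0.691
```

```bash
python3 p.py upd -.1 2.5 2.8 0 0 0;  python3 - <<'E'
from meas import *
g=snap('scene','s7'); crop(g,130,130,260,250,5,'s7b')
print(capfit(snap('top','t7'),'top',(564,-297,-1),'blue',90))
E
```

```text
cmd [ 567.95 -207.54  111.78] [180.     0.    -1.22] meas [ 567.38 -206.53  110.71] [-179.96    0.11   -1.17] F [-0.88 -0.15 -3.34] T [-0.01 -0.03 -0.02] op 59.0 t 21.7
[ 598.53993722 -298.08508118    9.49874776   17.3555189    31.33044968]
```

View pics/s7b.png

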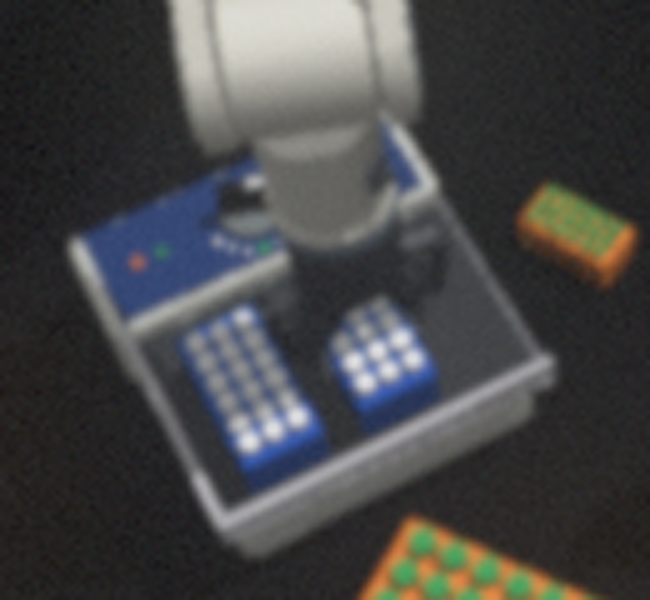

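Call:
jog_arm(series=[[[0,0,0.4,0,0,0,5],[0,0,0.7,0,0,0,5],[0,0,0.7,0,0,0,5]]])

```text
clock: 22.18
eef_pos: [568.2, -207.5, 106.4]
tcp_rot: [-3.142, -0.001, -0.021]
contact_force: [-5.1, 2.1, 10.7]
opening: 0.693
```

Call:
jog_arm(series=[[[0,0,-0.1,0,0,0,7],[0,0,-0.1,0,0,0,7],[0,0,-2.5,0,0,0,7.2],[0,0,-6,0,0,0,7.5],[0,0,-9,0,0,0,7.5]]])

```text
clock: 22.8
eef_pos: [568.1, -207.6, 195.8]
tcp_rot: [3.141, -0.0, -0.021]
contact_force: [0.2, -0.1, 0.1]
opening: 0.876
```

```bash
python3 p.py upd 0 0 -8.3 0 0 0 570 -110 195 88.75
```

```text
cmd [ 567.95 -207.54  194.78] [180.     0.    -1.22] meas [ 568.13 -207.65  195.83] [179.99  -0.02  -1.23] F [ 0.17 -0.15  0.09] T [ 0.04  0.01 -0.03] op 74.8 t 22.8
shift cm [-0.   -9.76 -0.02] turn [  0.     0.   -89.97]
```

Call:
jog_arm(series=[[[0,-2,0,0,0,-9,6],[0,-4,0,0,0,-18,6],[0,-6,0,0,0,-27,6],[0,-8,0,0,0,-36,6],[0,-9.8,0,0,0,-45,6]]])

```text
clock: 23.42
eef_pos: [570.1, -108.9, 194.7]
tcp_rot: [3.141, -0.0, 0.769]
contact_force: [-0.5, -1.3, 0.5]
opening: 0.701
```

Call:
jog_arm(series=[[[0,0,0,0,0,-9,6],[0,0,0,0,0,-18,6],[0,0,0,0,0,-27,6],[0,0,0,0,0,-36,6],[0,0,0,0,0,-45,6]]])

```text
clock: 24.05
eef_pos: [570.1, -109.6, 194.7]
tcp_rot: [3.141, 0.0, 1.555]
contact_force: [-0.0, 0.5, -0.5]
opening: 0.704
```

```bash
python3 p.py upd 0 -9.8 0 0 0 -45 >/dev/null;python3 p.py upd 0 0 0 0 0 -45 568 -140 107 88.75;  python3 - <<'E'
from meas import *
np.set_printoptions(precision=2,suppress=True)
f=snap('top','t8'); g=snap('scene','s8'); crop(f,255,150,370,270,5,'t8b'); crop(g,130,130,260,250,5,'s8b')
for n,im in(('top',f),('scene',g)):
    for k,q,kd,z in(('2',(566,-208,-1),'blue',90),('1',(563,-296,-1),'blue',90)): print(n,k,capfit(im,n,q,kd,z))
E
```

```text
cmd [ 570.04 -109.57  194.78] [180.     0.    88.78] meas [ 570.12 -109.6   194.69] [179.99   0.    89.08] F [-0.01  0.48 -0.52] T [-0.07  0.01 -0.02] op 60.1 t 24.05
shift cm [-3.05 -0.14  8.78] turn [-0.    0.    0.03]
top 2 [ 606.11 -206.44    8.21   17.27   31.72]
top 1 [ 569.34 -272.21   -9.97   15.93   34.41]
scene 2 [ 583.24 -213.86   -8.77   14.1    28.05]
scene 1 [ 588.12 -296.92   -1.     15.09   23.37]
```

View pics/t8b.png

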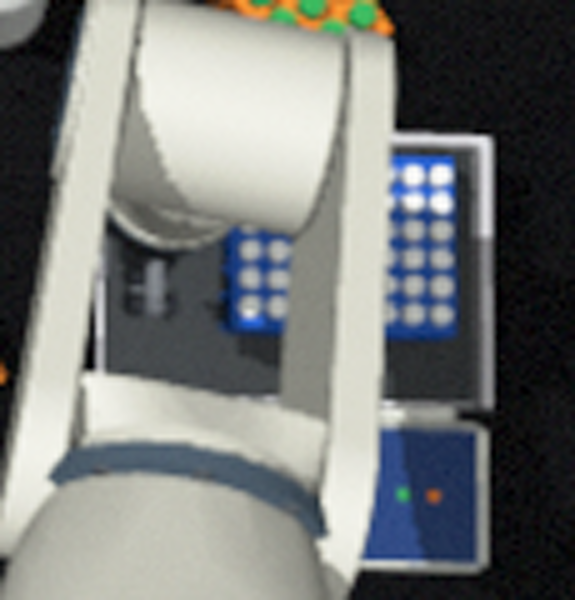

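View pics/s8b.png

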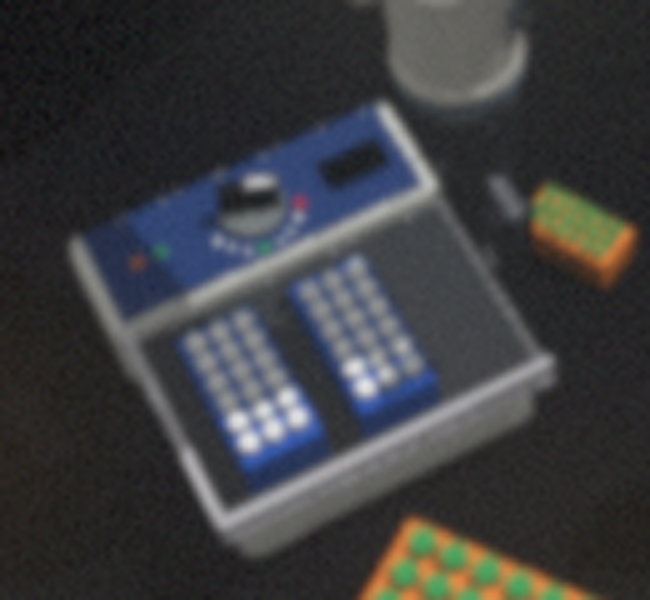

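Call:
jog_arm(series=[[[-1,0,3,0,0,0,6],[-2.5,-0.1,6,0,0,0,6],[-3.5,-0.2,9,0,0,0,6],[-4,-0.2,9.6,0,0,0,6],[-4,-0.2,9.6,0,0,0,6]]])

```text
clock: 24.78
eef_pos: [567.4, -149.7, 99.0]
tcp_rot: [-3.141, -0.0, 1.547]
contact_force: [-0.4, 0.3, -0.9]
opening: 0.703
```

Call:
jog_arm(series=[[[-1,0,0,0,0,0,6],[-2,0,0,0,0,0,6],[-3,0,0,0,0,0,6],[-4,0,0,0,0,0,6],[-5,0,0,0,0,0,6]]])

```text
clock: 25.4
eef_pos: [566.1, -199.9, 98.9]
tcp_rot: [3.142, -0.001, 1.549]
contact_force: [1.6, 6.1, 4.5]
opening: 0.703
```

```bash
python3 p.py upd -4 -.2 9.6 0 0 0 >/dev/null;python3 p.py upd -5 0 0 0 0 0 568 -218.5 99 88.75
```

```text
cmd [ 566.12 -199.5    98.78] [180.     0.    88.78] meas [ 566.12 -199.89   98.95] [180.    -0.03  88.75] F [1.56 6.15 4.54] T [ 0.88 -0.03  0.04] op 60.1 t 25.4
shift cm [-1.9   0.23 -0.02] turn [ 0.   -0.    0.03]
```

Call:
jog_arm(series=[[[-0.5,0,0,0,0,0,6],[-1,0,0,0,0,0,6],[-1.5,0,0,0,0,0,6],[-1.7,0,0,0,0,0,6]]])

```text
clock: 25.9
eef_pos: [565.8, -216.5, 98.9]
tcp_rot: [3.142, -0.001, 1.549]
contact_force: [-0.3, 7.1, 5.5]
opening: 0.702
```

Call:
jog_arm(series=[[[-0.1,0,0,0,0,0,6],[-0.2,0,0,0,0,0,6],[-0.2,0,0,0,0,0,6]]])

```text
clock: 26.28
eef_pos: [565.7, -218.4, 98.9]
tcp_rot: [-3.142, -0.001, 1.549]
contact_force: [0.8, 4.7, 4.6]
opening: 0.707
```

```bash
python3 p.py upd -1.9 0 0 0 0 0
```

```text
cmd [ 565.72 -218.5    98.78] [180.     0.    88.78] meas [ 565.73 -218.4    98.87] [-180.     -0.03   88.76] F [0.78 4.73 4.58] T [ 0.7  -0.06  0.02] op 60.3 t 26.27
```

Call:
jog_arm(series=[[[-0.1,0,0,0,0,0,6],[-0.2,0,0,0,0,0,6],[-0.2,0,0,0,0,0,6]]])

```text
clock: 26.65
eef_pos: [565.6, -218.7, 98.9]
tcp_rot: [-3.141, -0.003, 1.549]
contact_force: [-0.3, 14.1, 7.6]
opening: 0.701
```

Call:
jog_arm(series=[[[-0.1,0,0,0,0,0,6],[-0.2,0,0,0,0,0,6],[-0.2,0,0,0,0,0,6]]])

```text
clock: 27.02
eef_pos: [565.5, -218.7, 98.9]
tcp_rot: [-3.14, -0.006, 1.549]
contact_force: [0.6, 25.1, 10.2]
opening: 0.704
```

```bash
python3 p.py upd -.4 0 0 0 0 0
```

```text
cmd [ 565.63 -222.5    98.78] [180.     0.    88.78] meas [ 565.47 -218.74   98.9 ] [-179.93   -0.32   88.76] F [ 0.64 25.05 10.18] T [ 3.47 -0.39  0.39] op 60.1 t 27.02
```

Row pressed against the right fence: it went rigid at tool y = -218.7, against -218.5 predicted. Next, pushing the ends to the back fence.

Call:
jog_arm(series=[[[1,0,0,0,0,0,6],[3,0,-1,0,0,0,6],[4,0,-4,0,0,0,6],[4,0,-7,0,0,0,6],[4,0,-10,0,0,0,6]]])

```text
clock: 27.65
eef_pos: [566.4, -182.0, 200.2]
tcp_rot: [3.141, 0.001, 1.55]
contact_force: [0.1, -0.2, 0.3]
opening: 0.702
```

```bash
python3 p.py upd 4 0 -10 0 0 0 474 -288 200 -1.25
```

```text
cmd [ 566.49 -182.51  198.78] [180.     0.    88.78] meas [ 566.4  -181.97  200.23] [179.99   0.03  88.8 ] F [ 0.1  -0.2   0.34] T [ 0.01 -0.02  0.01] op 59.9 t 27.65
shift cm [-10.74  -9.02  -0.12] turn [ 0.   -0.   90.03]
```

Call:
jog_arm(series=[[[-2,-2,0,0,0,9,6],[-4,-4,0,0,0,18,6],[-6,-6,0,0,0,27,6],[-8,-8,0,0,0,36,6],[-10.7,-9,0,0,0,45,6]]])

```text
clock: 28.28
eef_pos: [473.2, -287.6, 199.4]
tcp_rot: [3.141, 0.0, 0.759]
contact_force: [0.2, 0.4, 0.4]
opening: 0.701
```

Call:
jog_arm(series=[[[0,0,0,0,0,9,6],[0,0,0,0,0,18,6],[0,0,0,0,0,27,6],[0,0,0,0,0,36,6],[0,0,0,0,0,45,6]]])

```text
clock: 28.9
eef_pos: [474.2, -287.3, 199.3]
tcp_rot: [3.141, -0.0, -0.027]
contact_force: [0.1, -0.3, 0.0]
opening: 0.705
```

```bash
python3 p.py upd -10.7 -9 0 0 0 45 >/dev/null;python3 p.py upd 0 0 0 0 0 45 474 -288.2 99 -1.25
python3 - <<'E'
from meas import *
np.set_printoptions(precision=2,suppress=True)
f=snap('top','t9'); g=snap('scene','s9'); crop(f,255,150,370,270,5,'t9b'); crop(g,130,130,260,250,5,'s9b')
for n,im in(('top',f),('scene',g)):
    for k,q,kd,z in(('2',(566,-260,-1),'blue',90),('1',(563,-320,-1),'blue',90)): print(n,k,capfit(im,n,q,kd,z))
E
```

```text
cmd [ 474.22 -287.56  198.78] [180.     0.    -1.22] meas [ 474.22 -287.27  199.29] [179.96  -0.01  -1.52] F [ 0.07 -0.31  0.01] T [-0.03  0.03 -0.01] op 60.2 t 28.9
shift cm [-0.02  0.06  9.98] turn [-0.   -0.    0.03]
top 2 [ 563.58 -259.74   -1.35   15.23   30.92]
top 1 [ 567.82 -317.11  -10.9    15.41   30.96]
scene 2 [ 565.92 -260.88   -1.43   15.06   30.63]
scene 1 [ 564.01 -321.16   -0.58   15.15   30.88]
```

View pics/t9b.png

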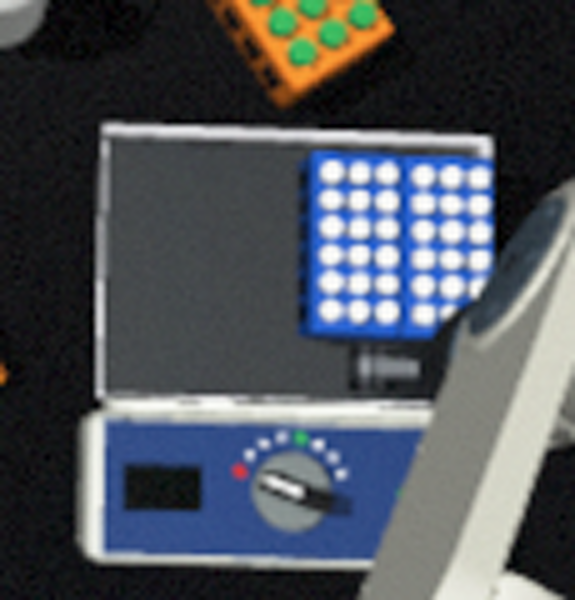

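View pics/s9b.png

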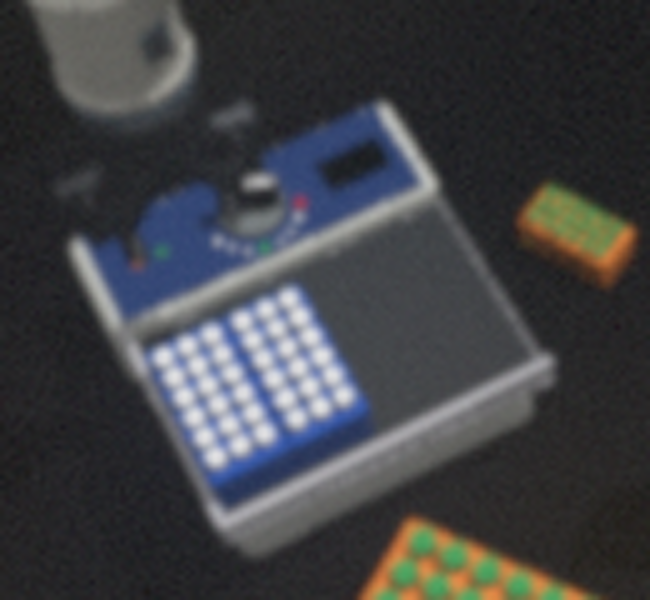

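Call:
jog_arm(series=[[[0,0.1,4,0,0,0,6],[0,0.1,8,0,0,0,6],[0,0.1,10,0,0,0,6],[0,0.1,10,0,0,0,6],[0.5,0.1,10,0,0,0,6]]])

```text
clock: 29.62
eef_pos: [479.7, -288.9, 99.8]
tcp_rot: [3.141, -0.001, -0.02]
contact_force: [0.4, -0.5, -0.6]
opening: 0.699
```

Call:
jog_arm(series=[[[0.5,0,0,0,0,0,6],[1,0,0,0,0,0,6],[1.5,0,0,0,0,0,6],[1.9,0,0,0,0,0,6],[1.9,0,0,0,0,0,6]]])

```text
clock: 30.25
eef_pos: [498.0, -289.0, 98.8]
tcp_rot: [-3.141, 0.001, -0.021]
contact_force: [-2.7, 0.5, 1.1]
opening: 0.704
```

```bash
python3 p.py upd 0.5 0.1 10 0 0 0 >/dev/null;python3 p.py upd 1.9 0 0 0 0 0
```

```text
cmd [ 498.2  -289.08   98.78] [180.     0.    -1.22] meas [ 498.04 -288.96   98.8 ] [-179.99    0.04   -1.2 ] F [-2.74  0.51  1.12] T [0.13 0.42 0.06] op 60.1 t 30.25
```

Expected flush at x ≈ 503.4.

Call:
jog_arm(series=[[[0.2,0,0,0,0,0,6],[0.4,0,0,0,0,0,6],[0.5,0,0,0,0,0,6],[0.5,0,0,0,0,0,6]]])

```text
clock: 30.75
eef_pos: [502.6, -289.0, 98.7]
tcp_rot: [-3.141, 0.001, -0.021]
contact_force: [-4.7, 0.5, 3.8]
opening: 0.699
```

Call:
jog_arm(series=[[[0.1,0,0,0,0,0,6],[0.2,0,0,0,0,0,6],[0.2,0,0,0,0,0,6]]])

```text
clock: 31.12
eef_pos: [503.7, -289.0, 98.7]
tcp_rot: [-3.141, 0.003, -0.021]
contact_force: [-8.5, -0.6, 6.1]
opening: 0.7
```

Call:
jog_arm(series=[[[0.1,0,0,0,0,0,6],[0.2,0,0,0,0,0,6],[0.2,0,0,0,0,0,6]]])

```text
clock: 31.5
eef_pos: [503.7, -289.0, 98.7]
tcp_rot: [-3.14, 0.007, -0.021]
contact_force: [-17.3, -0.6, 12.2]
opening: 0.701
```

```bash
python3 p.py upd 0.9 0 0 0 0 0
```

```text
cmd [ 507.19 -289.27   98.78] [180.     0.    -1.22] meas [ 503.67 -289.01   98.68] [-179.94    0.38   -1.18] F [-17.34  -0.63  12.22] T [-0.07  2.45  0.2 ] op 59.8 t 31.5
```

Call:
jog_arm(series=[[[-1,0,0,0,0,0,6],[-2.5,0,-1,0,0,0,6],[-3,0,-4,0,0,0,6],[-3,0,-8,0,0,0,6],[-3,-2,-10,0,0,0,6]]])

```text
clock: 32.12
eef_pos: [478.3, -269.8, 201.7]
tcp_rot: [3.14, -0.004, -0.023]
contact_force: [0.9, -0.8, -0.1]
opening: 0.699
```

```bash
python3 p.py upd -3 -2 -10 0 0 0  402.5 20 200 68.75
```

```text
cmd [ 477.63 -268.63  198.78] [180.     0.    -1.22] meas [ 478.33 -269.76  201.69] [179.88  -0.22  -1.3 ] F [ 0.88 -0.82 -0.05] T [0.   0.01 0.02] op 59.7 t 32.12
shift cm [ -8.13 -28.7   -0.12] turn [  0.     0.   -69.97]
```

Call:
jog_arm(series=[[[-2,-6,0,0,0,-9,6],[-4,-12,0,0,0,-18,6],[-6,-18,0,0,0,-27,6],[-8,-24,0,0,0,-36,6],[-8,-28.5,0,0,0,-45,6]]])

```text
clock: 32.75
eef_pos: [402.1, 19.7, 199.4]
tcp_rot: [3.141, -0.001, 0.769]
contact_force: [0.5, -0.9, -0.2]
opening: 0.704
```

Call:
jog_arm(series=[[[0,0,0,0,0,-9,6],[0,0,0,0,0,-18,6],[0,0,0,0,0,-25,6]]])

```text
clock: 33.12
eef_pos: [403.6, 18.2, 199.4]
tcp_rot: [3.14, -0.001, 1.206]
contact_force: [-0.2, 0.6, -0.4]
opening: 0.704
```

```bash
python3 p.py upd -8 -28.5 0 0 0 -45 >/dev/null;python3 p.py upd 0 0 0 0 0 -25 402.3 -222 200 68.75
python3 - <<'E'
from meas import *
np.set_printoptions(precision=2,suppress=True)
f=snap('top','t10'); g=snap('scene','s10'); crop(f,255,160,370,265,6,'t10b'); crop(g,130,130,260,250,5,'s10b'); crop(f,0,0,512,384,1.5,'t10c')
for n,im in(('top',f),('scene',g)):
    for k,q,kd,z in(('2',(566,-260,-1),'blue',90),('1',(563,-320,-1),'blue',90),('D',(621,322,-5),'or',3)): print(n,k,capfit(im,n,q,kd,z))
c=np.cos(np.radians(-1.25));s=np.sin(np.radians(-1.25))
for sh,nm in (((501.8,-226.0),'topfit'),):
    for x,y in((-60,30),(-60,90)):
        X=134+x;Y=-124+y; print('expect',sh[0]+c*X-s*Y,sh[1]+s*X+c*Y)
E
```

```text
cmd [403.73  18.01 198.78] [180.     0.    68.78] meas [403.56  18.23 199.35] [179.93  -0.04  69.08] F [-0.23  0.59 -0.37] T [-0.03  0.04 -0.05] op 60.1 t 33.12
shift cm [-22.42   8.56  -0.12] turn [-0.    0.    0.03]
top 2 [ 578.01 -234.5    -6.6    15.41   32.86]
top 1 [ 574.47 -319.88   -1.4    15.15   30.92]
top D [621.15 321.67  -4.85  14.91  30.63]
scene 2 [ 577.85 -234.52   -2.14   15.03   30.51]
scene 1 [ 576.19 -321.05   -0.85   15.18   30.97]
scene D [625.76 320.92  -5.66  15.35  28.27]
expect 573.7317908106645 -321.591932038069
expect 575.0406839127382 -261.6062104132744
```

View pics/t10b.png

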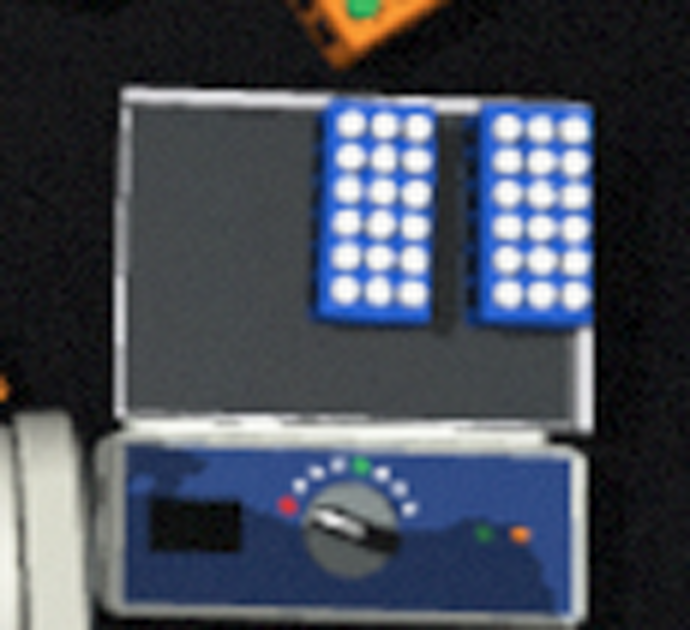

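View pics/s10b.png

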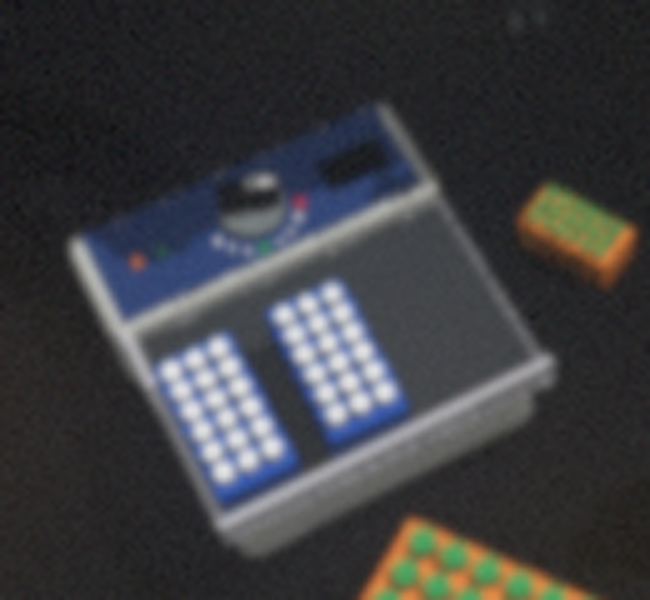

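View pics/t10c.png

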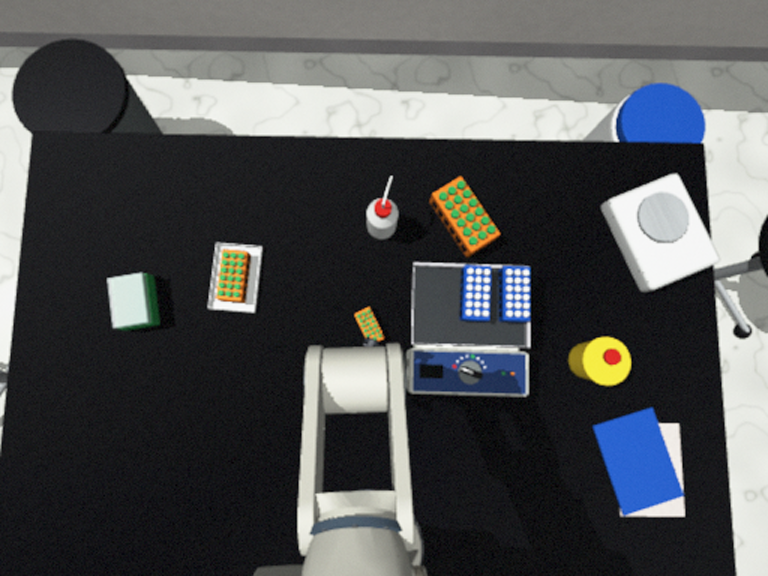

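Disturbance: rack 2 was knocked about 26 mm to +y (t10b, rack 2 at (375,210)), opening a gap. Rack 1 is in place. Pushing again from the +y side.

```bash
python3 p.py 570 -140 195 88.75
```

```text
cmd [403.73  18.01 198.78] [180.     0.    68.78] meas [403.63  18.04 199.29] [179.94  -0.04  68.86] F [ 0.57 -0.49  0.51] T [-0.05 -0.01  0.  ] op 59.8 t 33.23
shift cm [-8.71 21.22  0.38] turn [  0.     0.   -19.97]
```

Call:
jog_arm(series=[[[-1.8,4.3,0,0,0,-5,6],[-3.6,8.6,0,0,0,-10,6],[-5.4,12.9,0,0,0,-15,6],[-7.2,17.2,0,0,0,-20,6],[-8.7,21.2,0.4,0,0,-20,6]]])

```text
clock: 33.85
eef_pos: [571.0, -141.4, 195.4]
tcp_rot: [3.14, 0.0, 1.547]
contact_force: [0.1, 0.7, 0.7]
opening: 0.703
```

Call:
jog_arm(series=[[[0,0,3,0,0,0,6],[0,0,6,0,0,0,6],[0,0,9,0,0,0,6],[0,0,9.5,0,0,0,6],[0,0,9.5,0,0,0,6]]])

```text
clock: 34.48
eef_pos: [570.1, -140.0, 100.4]
tcp_rot: [3.141, 0.0, 1.548]
contact_force: [0.1, 0.2, 1.0]
opening: 0.702
```

```bash
python3 p.py upd -8.7 21.2 .4 0 0 -20 >/dev/null;python3 p.py upd 0 0 9.5 0 0 0 570 -216 99 88.75
```

```text
cmd [ 569.86 -139.83   99.78] [180.     0.    88.78] meas [ 570.09 -139.96  100.41] [179.98   0.    88.7 ] F [0.11 0.24 0.97] T [-0.02  0.    0.01] op 59.9 t 34.48
shift cm [-7.61  0.18  0.08] turn [0.   0.   0.03]
```

Call:
jog_arm(series=[[[-2,0,0,0,0,0,6],[-3.5,0.1,0,0,0,0,6],[-4.5,0.1,0,0,0,0,6],[-5.5,0.2,0,0,0,0,6],[-6.5,0.2,0,0,0,0,6]]])

```text
clock: 35.1
eef_pos: [570.4, -205.1, 99.9]
tcp_rot: [-3.141, -0.001, 1.549]
contact_force: [-1.0, 2.7, 1.9]
opening: 0.703
```

Call:
jog_arm(series=[[[-0.5,0,0,0,0,0,6],[-0.9,0,0,0,0,0,6],[-1.2,0,0,0,0,0,6],[-1.4,0,0,0,0,0,6],[-1.6,0,0,0,0,0,6]]])

```text
clock: 35.72
eef_pos: [570.1, -218.8, 99.8]
tcp_rot: [-3.141, -0.003, 1.549]
contact_force: [0.1, 22.1, 8.5]
opening: 0.706
```

```bash
python3 p.py upd -6.5 .2 0 0 0 0 >/dev/null;python3 p.py upd -1.6 0 0 0 0 0
```

```text
cmd [ 570.13 -220.86   99.78] [180.     0.    88.78] meas [ 570.06 -218.84   99.81] [-179.97   -0.19   88.76] F [ 0.09 22.13  8.49] T [ 3.02 -0.2   0.41] op 60.3 t 35.73
```

Call:
jog_arm(series=[[[1,0,0,0,0,0,6],[3,0,-1,0,0,0,6],[5,0,-4,0,0,0,6],[7,0,-8,0,0,0,6],[10,0,-10,0,0,0,6]]])

```text
clock: 36.35
eef_pos: [573.3, -120.1, 202.6]
tcp_rot: [3.138, 0.001, 1.549]
contact_force: [0.1, 0.5, 0.7]
opening: 0.702
```

Call:
jog_arm(series=[[[4,-4,0,0,0,0,6],[7,-9,0,0,0,0,6],[10,-13,0,0,0,0,6],[13,-16,0,0,0,0,6],[13,-16,0,0,0,0,6]]])

```text
clock: 36.98
eef_pos: [412.9, 14.2, 200.2]
tcp_rot: [3.141, 0.0, 1.552]
contact_force: [-0.3, 0.0, -0.3]
opening: 0.699
```

```bash
python3 p.py upd 10 0 -10 0 0 0 >/dev/null;python3 p.py upd 13 -16 0 0 0 0
python3 - <<'E'
from meas import *
np.set_printoptions(precision=2,suppress=True)
f=snap('top','t11'); g=snap('scene','s11'); crop(f,255,160,370,265,6,'t11b'); crop(g,130,130,260,250,5,'s11b')
for n,im in(('top',f),('scene',g)):
    for k,q,kd,z in(('2',(575,-260,-1),'blue',90),('1',(574,-320,-1),'blue',90)): print(n,k,capfit(im,n,q,kd,z))
E
```

```text
cmd [415.07  12.51 199.78] [180.     0.    88.78] meas [412.95  14.23 200.24] [179.99   0.    88.93] F [-0.25  0.02 -0.31] T [ 0.04 -0.03 -0.01] op 59.7 t 36.98
top 2 [ 575.91 -260.21   -1.58   15.19   31.29]
top 1 [ 574.62 -320.1    -1.01   15.16   31.07]
scene 2 [ 577.71 -261.28   -1.17   15.11   30.71]
scene 1 [ 576.33 -321.25   -0.84   15.18   30.85]
```

View pics/t11b.png

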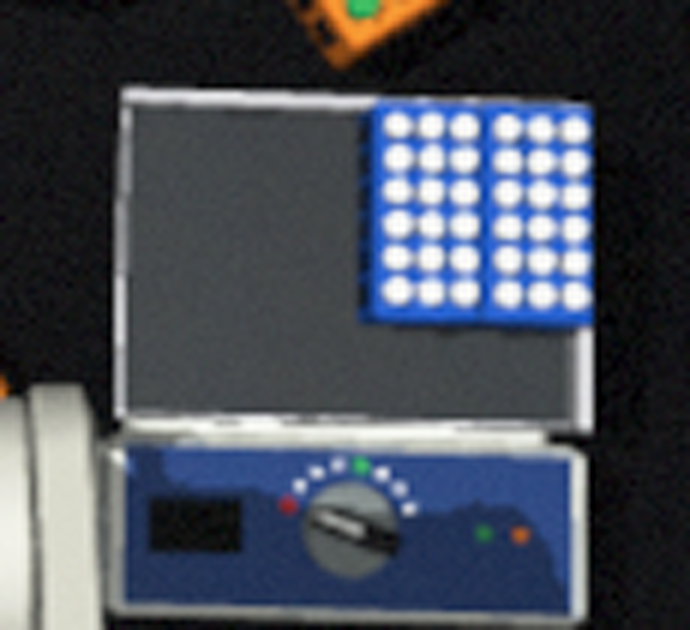

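View pics/s11b.png

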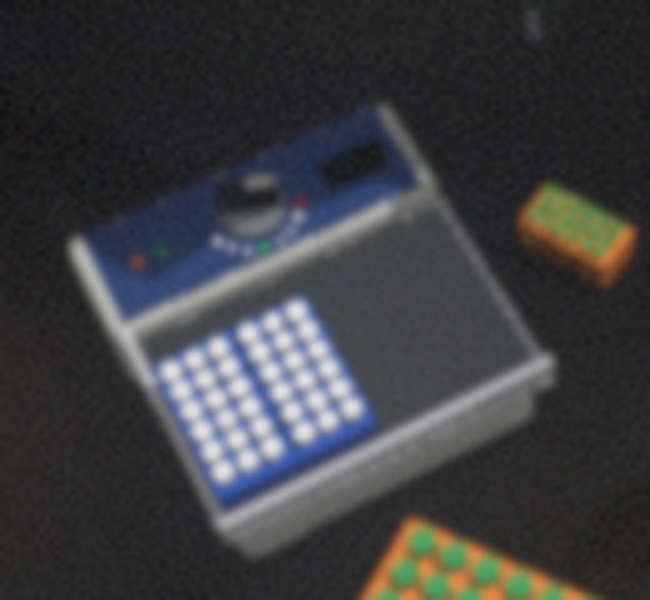

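Row snug: the rack-to-rack offset is (1.3, 60.0) mm, matching the expected (1.3, 60.0), and both racks are flush. Setting the dial next.

```bash
python3 p.py 402.3 -221.9 190 68.75
```

```text
cmd [415.07  12.51 199.78] [180.     0.    88.78] meas [415.52  12.96 200.53] [179.88   0.02  88.87] F [-0.13 -0.15  1.26] T [ 0.01 -0.02 -0.05] op 60.0 t 37.08
shift cm [-23.46  -0.78   0.98] turn [ 0.    0.   20.03]
```

Call:
jog_arm(series=[[[-5,-0.2,0,0,0,5,6],[-10,-0.4,0,0,0,10,6],[-15,-0.6,0,0,0,15,6],[-20,-0.8,0.5,0,0,20,6],[-23.5,-0.8,1,0,0,20,6]]])

```text
clock: 37.7
eef_pos: [402.4, -225.5, 189.9]
tcp_rot: [3.14, 0.001, 1.197]
contact_force: [0.5, -0.4, -0.8]
opening: 0.703
```

Call:
jog_arm(series=[[[0,0,0,0,0,0,6],[0,0,3,0,0,0,6],[0,0,6,0,0,0,6],[0,0,8.2,0,0,0,6],[0,0,8.2,0,0,0,6]]])

```text
clock: 38.33
eef_pos: [401.4, -221.6, 106.7]
tcp_rot: [-3.139, -0.0, 1.2]
contact_force: [0.6, -0.0, -0.4]
opening: 0.702
```

```bash
python3 p.py upd -23.5 -.8 1 0 0 20 >/dev/null;python3 p.py upd 0 0 8.2 0 0 0 402.3 -221.9 107.5 68.75
```

```text
cmd [ 402.06 -222.27  107.78] [180.     0.    68.78] meas [ 401.41 -221.6   106.68] [-179.83   -0.02   68.78] F [ 0.62 -0.02 -0.43] T [-0.01  0.02 -0.02] op 59.9 t 38.33
shift cm [0.04 0.01 0.03] turn [0.   0.   0.03]
```

Call:
jog_arm(series=[[[0,0,0,0,0,0,0.5],[0,0,0,0,0,0,0.5],[0,0,0,0,0,0,0.5],[0,0,0,0,0,0,0.5],[0,0,0,0,0,0,0.5]]], newtons=30)

```text
clock: 38.95
eef_pos: [402.2, -222.4, 108.8]
tcp_rot: [3.141, 0.0, 1.2]
contact_force: [-3.2, 0.3, 7.8]
opening: 0.144
```

```bash
python3 p.py
```

```text
cmd [ 402.06 -222.27  107.78] [180.     0.    68.78] meas [ 402.23 -222.36  108.77] [179.96   0.01  68.78] F [-3.17  0.28  7.82] T [0.26 0.4  0.04] op 12.3 t 38.95
```

Gripped and well centred. Turning +80°, lifted 0.5 mm.

Call:
jog_arm(series=[[[0,0,-0.05,0,0,9,0.5],[0,0,-0.05,0,0,18,0.5],[0,0,-0.05,0,0,27,0.5],[0,0,-0.05,0,0,36,0.5],[0,0,-0.05,0,0,44,0.5]]])

```text
clock: 39.58
eef_pos: [402.3, -222.5, 108.8]
tcp_rot: [3.141, -0.0, 0.428]
contact_force: [-0.5, -0.3, 0.3]
opening: 0.145
```

Call:
jog_arm(series=[[[0,0,0,0,0,9,0.5],[0,0,0,0,0,18,0.5],[0,0,0,0,0,27,0.5],[0,0,0,0,0,36,0.5],[0,0,0,0,0,36,0.5]]])

```text
clock: 40.2
eef_pos: [402.2, -222.6, 108.8]
tcp_rot: [3.141, -0.001, -0.195]
contact_force: [-1.3, -0.3, 2.2]
opening: 0.152
```

```bash
python3 p.py upd 0 0 -.05 0 0 44 >/dev/null;python3 p.py upd 0 0 0 0 0 36
```

```text
cmd [ 402.06 -222.27  108.28] [180.     0.   -11.22] meas [ 402.25 -222.6   108.81] [179.96  -0.05 -11.16] F [-1.31 -0.35  2.17] T [-0.36  0.27  0.  ] op 12.9 t 40.2
```

Call:
jog_arm(series=[[[0,0,0,0,0,0,5],[0,0,0,0,0,0,5],[0,0,-1,0,0,0,6],[0,0,-5,0,0,0,6],[0,0,-10,0,0,0,6]]])

```text
clock: 40.83
eef_pos: [401.4, -221.9, 209.3]
tcp_rot: [-3.141, 0.002, -0.195]
contact_force: [0.2, -1.4, 0.0]
opening: 0.703
```

Call:
jog_arm(series=[[[0,-5,0,0,0,0,6],[0,-10,0,0,0,0,6],[0,-15,0,0,0,0,6],[0,-20,0,0,0,0,6],[0,-24,0,0,0,0,6]]])

```text
clock: 41.45
eef_pos: [449.0, 15.0, 209.1]
tcp_rot: [-3.141, -0.001, -0.195]
contact_force: [-0.0, -0.5, 0.1]
opening: 0.708
```

```bash
python3 p.py upd 0 0 -10 0 0 0 >/dev/null;python3 p.py upd 0 -24 0 0 0 0
python3 - <<'E'
from meas import *
np.set_printoptions(precision=2,suppress=True)
f=snap('top','t12'); g=snap('scene','s12'); crop(f,255,160,370,265,6,'t12b'); crop(f,0,0,512,384,1.5,'t12c')
for n,im in(('top',f),('scene',g)):
    for k,q,kd,z in(('2',(575,-260,-1),'blue',90),('1',(574,-320,-1),'blue',90),('D',(621,322,-5),'or',3)): print(n,k,capfit(im,n,q,kd,z))
E
```

```text
cmd [448.77  13.14 208.28] [180.     0.   -11.22] meas [449.03  15.01 209.12] [-179.98   -0.06  -11.15] F [-0.01 -0.48  0.05] T [-0.02 -0.02  0.04] op 60.5 t 41.45
top 2 [ 575.91 -260.21   -1.56   15.2    31.26]
top 1 [ 574.61 -320.1    -1.     15.14   31.05]
top D [621.16 321.65  -4.79  14.9   30.65]
scene 2 [ 577.66 -261.3    -1.22   15.12   30.69]
scene 1 [ 576.35 -321.26   -0.85   15.16   30.83]
scene D [625.77 320.9   -5.9   15.34  28.3 ]
```

View pics/t12b.png

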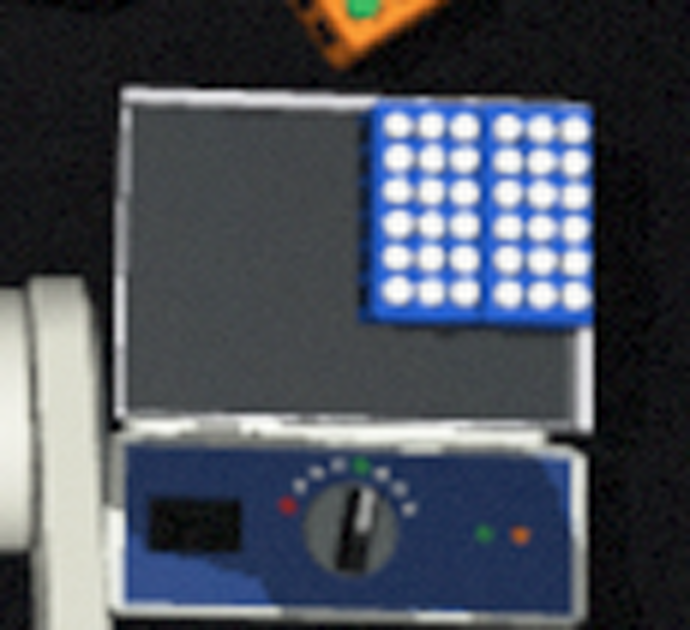

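View pics/t12c.png

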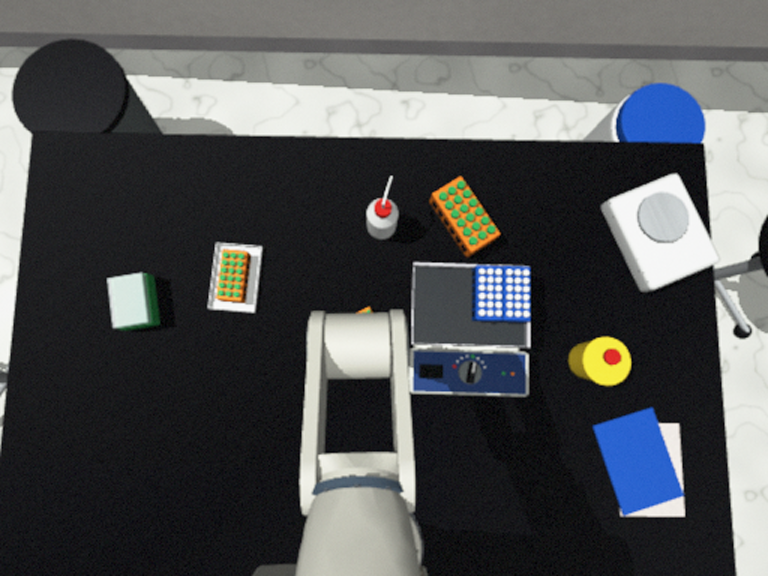

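The pointer lies along the green fourth-click dot, the blue racks are snug in the corner, the orange rack is in the tray, and the bystanders are untouched. Handing in.

Call:
jog_arm(series=[[[0,0,0,0,0,0,6],[0,0,0,0,0,0,6],[0,0,0,0,0,0,6],[0,0,0,0,0,0,6]]])

```text
clock: 42.05
eef_pos: [448.7, 12.5, 208.3]
tcp_rot: [3.142, -0.0, -0.197]
contact_force: [0.1, 0.8, 0.4]
opening: 0.702
```

```bash
python3 -c "
from rig import r
print(r.sign_off())"
```

```text
the job is handed in; nothing more can be done
None
```

The changeover is done and handed in at about 42 s; the sign-off gave no verdict. I turned the dial back to off and stood the orange rack in the tray. I then pushed the two blue racks (the only ones on the bench) against the right and back fences. One was knocked about 26 mm aside, so I pushed it back, then turned the dial 80° to the fourth click.

**Last checks:**
- **Blue racks:** their centres are 59.9 mm apart and the two ends are in line. The pushes went rigid within 0.3 mm of where the fences were expected.
- **Orange rack:** about 0.5 mm from the tray centre in the top camera.
- **Dial:** the pointer lines up with the green dot.
- **Bystanders:** by eye, the sharps bin, wash bottle and tip box look where they started.

**Disagreements:** the cameras differ from each other by about 1–3 mm on the blue racks and about 5 mm on the orange rack. On the platform, the top camera sits 1–2 mm off the positions I found by contact, and I went by contact there.

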